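Hang the glaze test tiles on the peg rack

ROBOT

A 6-joint arm with a two-finger parallel gripper is mounted at the origin on the work surface. World frame = base frame: x ahead of the robot, y to its left, z up, the work surface at z = 0. Lengths are in m, angles in rad, forces in N, time in s.
With the tool pointing down it reaches from about 0.4 to 0.925 m from the base axis. Payload 3.4 kg.
Tool frame: the origin (TCP) lies at the very end of the fingers, on their centre line; the grasp point (between the pads) lies 19 mm behind it; z points along the fingers, x is the direction in which the jaws open and shut, and the axes are right-handed (so a half turn about z gives the same grasp; the last joint's range is limited). The gripper opens to 85 mm and grips with 20 to 120 N. Pads are 22 mm wide; open, the fingers measure 114 mm over their backs; the gripper's body (76 mm by 85 mm) begins 54 mm behind the grasp point. The pads swing forward as they close: fully open they stand 13 mm farther back than shut.
Start: joints at [1.157, 0.307, 1.506, -0, 1.328, -0.073], TCP at [0.192, 0.542, 0.231] pointing down, gripper open.
Joint ranges: [-3.12, 3.12], [-1.05, 2.28], [0.14, 2.33], [-1.42, 4.57], [0.1, 2.73], [-2.68, 2.68]. Speed limits (rad/s): [2.57, 2.57, 3.14, 3.14, 3.14, 3.14].

INTERFACE

Orientations are given as a unit quaternion [w, x, y, z].
In Python, from station import * gives the robot as it stands. The module is installed in compiled form; this text tells all that it offers.
- The arm moves only by the tool apply_moves, never from a script. Its argument "targets" is one flat list of numbers, 7 for each row, row after row: the turn, a rotation vector about the tool's x, y, z in rad, then the shift along the tool's x, y, z in cm, then the opening, from 0 (shut) to 1 (fully open). A call has 1 to 20 rows; each row is the pose to reach, as a shift and turn from the pose commanded when the call began, along the tool's axes at that moment; what a row does not reach only later rows make up. A row lasts 1/12 s, in which the tool goes at most 41.7 mm and 7.16 degrees, less where a joint would pass 70% of its speed; a pose out of reach is approached as far as the arm can. A call with a gripper value outside its range is refused whole. The fingers move at their own pace and stop on an object; the grip force is fixed at half the most. Time passes only in rows, so rows that repeat a pose let the fingers close. It gives the time, the measured TCP pose, the force and the opening at its end, in the units of the state.
- sense(): the state, without advancing time (a new reading comes with each control period).
- grab_frame(name): name is "side" or "top"; returns (picture, depth): 420x560x3 uint8, blue, green, red; 420x560 float32, m along the optical axis (not along the pixel's ray), 0 where there is no reading.
- get_calibration(name): a dict with "fx", "fy", "cx", "cy" (pixels), "R" (3x3) and "t" (3): a world point X has camera coordinates R X + t. Camera axes: x right, y down, z forward; pixel columns grow to the right and rows downward; lengths in m; the calibration is good to about 2 mm. A picture is of the moment at which its call begins. get_calibration takes no time and is no camera call.
- job_done(): hands the job in, once; it reports no verdict.
The state is a dict: "t": time; "joints": joint angles; "joint_vel": joint speeds; "joint_efforts": joint torques, N m; "eef_pos": TCP position; "eef_rot": TCP orientation; "contact_force": force on the tool from outside, world axes, zero at the start; "torque": the same for the moment, N m; "gripper_width": opening from 0.0 (shut) to 1.0 (fully open).
Only numpy, scipy, OpenCV 4.12 (cv2) and the standard library are available. Lean on these libraries where they do the work, as an engineer would, in place of code of your own. Each camera call takes 0.05 s, during which the arm holds its last target. There are 200 camera calls.

TASK

Hang every glaze test tile by its hole on its own peg of the rack, one at a time from the longest to the shortest: the 160 mm tile on the leftmost peg as seen from the robot, then 140, 120 and 100 mm to the right, leaving the peg of a missing length empty. To change grip, first lay each tile on the angled block, hole end up and foot at the ledge, and let go of it completely, then take it by its hole end and hang it. Leave the bowl, the kiln prop and the jar standing where they are.

Things in the scene. Friction and masses are not known exactly. Their poses are not given: they have to be found in the camera images.
- tile1: Terracotta test tile, flat bar 160 x 44 x 8 mm, 96 g (varies); round 20 mm hole through its thickness, centred 16 mm from one end; other end (foot) glazed white. Origin: centre of its underside; x along its length towards the hole end, y across, z through its thickness. Faces alike. May be absent. Goes on the leftmost peg (peg1).
- tile1_eye (a point): Centre of the hole of the 160 mm tile, at mid-thickness (64 mm along x from the origin)
- tile1_foot (a point): Middle of the unholed (glazed) end of the 160 mm tile, at mid-thickness (80 mm along -x from the origin)
- tile2: Terracotta test tile, flat bar 140 x 44 x 8 mm, 84 g (varies); round 20 mm hole through its thickness, centred 16 mm from one end; other end (foot) glazed white. Origin: centre of its underside; x along its length towards the hole end, y across, z through its thickness. Faces alike. May be absent. Goes on the second from the left peg (peg2).
- tile2_eye (a point): Centre of the hole of the 140 mm tile, at mid-thickness (54 mm along x from the origin)
- tile2_foot (a point): Middle of the unholed (glazed) end of the 140 mm tile, at mid-thickness (70 mm along -x from the origin)
- tile3: Terracotta test tile, flat bar 120 x 44 x 8 mm, 72 g (varies); round 20 mm hole through its thickness, centred 16 mm from one end; other end (foot) glazed white. Origin: centre of its underside; x along its length towards the hole end, y across, z through its thickness. Faces alike. May be absent. Goes on the third from the left peg (peg3).
- tile3_eye (a point): Centre of the hole of the 120 mm tile, at mid-thickness (44 mm along x from the origin)
- tile3_foot (a point): Middle of the unholed (glazed) end of the 120 mm tile, at mid-thickness (60 mm along -x from the origin)
- tile4: Terracotta test tile, flat bar 100 x 44 x 8 mm, 60 g (varies); round 20 mm hole through its thickness, centred 16 mm from one end; other end (foot) glazed white. Origin: centre of its underside; x along its length towards the hole end, y across, z through its thickness. Faces alike. May be absent. Goes on the rightmost peg (peg4).
- tile4_eye (a point): Centre of the hole of the 100 mm tile, at mid-thickness (34 mm along x from the origin)
- tile4_foot (a point): Middle of the unholed (glazed) end of the 100 mm tile, at mid-thickness (50 mm along -x from the origin)
- wedge: Loose white plaster angled block, 1.4 kg: base slab 120 x 70 x 12 mm; on it a 45 degree slope 30 mm wide (fingers holding a tile straddle it), 92 mm long, rising towards the block's +x, from 26 mm height at x = -40 mm to 91 mm at x = +25 mm. A ledge at the low end stands 9 mm proud, to stop a tile's foot. Origin: centre of the base's underside.
- wedge_seat (a point): Foot of the slope at the ledge, mid-width, 4 mm out from the slope's face: where the middle of a tile's foot end comes when the tile lies along the slope against the ledge. A tile so laid stays put, its hole end near or beyond the top of the slope.
- rack: Fixed wooden peg rack: a bar 400 mm long (along y), 28 mm high, 16 mm thick, its middle 220 mm above the table, on posts at y = +-205 mm; its front face (x = 0) looks to -x, the robot. Four steel pegs, 8 mm diameter, 60 mm long, 95 mm apart, stick out of it to -x, rising 15 degrees. Origin: on the table under the bar's front face, mid-length.
- peg1 (a point): Point on the axis of the leftmost peg (seen from the robot; +y is left), halfway along its 60 mm length; axes as the rack's
- peg2 (a point): Point on the axis of the second from the left peg (seen from the robot; +y is left), halfway along its 60 mm length; axes as the rack's
- peg3 (a point): Point on the axis of the third from the left peg (seen from the robot; +y is left), halfway along its 60 mm length; axes as the rack's
- peg4 (a point): Point on the axis of the rightmost peg (seen from the robot; +y is left), halfway along its 60 mm length; axes as the rack's
- bowl: Bystander: small blue enamel bowl, 100 mm wide, 60 mm high, origin under its middle
- prop: Bystander: white ceramic kiln prop standing among the tiles, a 30 mm cylinder 40 mm high, origin under its middle
- jar: Bystander: closed jar, 68 mm wide, 85 mm high, beside the rack, origin under its middle

How it is judged:
On the way, in this order (a step that is already met when the one before it is completed fails the run):
1. the 160 mm tile lies on the angled block, let go (distance between tile1_foot and wedge_seat below 0.03 m and angle between tile1's own x axis and vertical between 0.6 and 0.97 rad and y of tile1_eye in the frame of wedge between -0.025 and 0.025 m and contact force between tile1 and wedge above 0.05 N and linear speed of tile1 below 0.03 m/s and contact force between the fingers and tile1 below 0.05 N), for 0.2 s.
2. the 160 mm tile hangs on its peg, let go (x of tile1_eye in the frame of peg1 between -0.032 and 0.034 m and y of tile1_eye in the frame of peg1 between -0.014 and 0.014 m and z of tile1_eye in the frame of peg1 between -0.024 and 0.012 m and angle between tile1's own x axis and vertical below 0.35 rad and contact force between tile1 and rack above 0.05 N and linear speed of tile1 below 0.03 m/s and contact force between the fingers and tile1 below 0.05 N), for 0.2 s.
3. the 140 mm tile lies on the angled block, let go (distance between tile2_foot and wedge_seat below 0.03 m and angle between tile2's own x axis and vertical between 0.6 and 0.97 rad and y of tile2_eye in the frame of wedge between -0.025 and 0.025 m and contact force between tile2 and wedge above 0.05 N and linear speed of tile2 below 0.03 m/s and contact force between the fingers and tile2 below 0.05 N), for 0.2 s.
4. the 140 mm tile hangs on its peg, let go (x of tile2_eye in the frame of peg2 between -0.032 and 0.034 m and y of tile2_eye in the frame of peg2 between -0.014 and 0.014 m and z of tile2_eye in the frame of peg2 between -0.024 and 0.012 m and angle between tile2's own x axis and vertical below 0.35 rad and contact force between tile2 and rack above 0.05 N and linear speed of tile2 below 0.03 m/s and contact force between the fingers and tile2 below 0.05 N), for 0.2 s.
5. the 120 mm tile lies on the angled block, let go (distance between tile3_foot and wedge_seat below 0.03 m and angle between tile3's own x axis and vertical between 0.6 and 0.97 rad and y of tile3_eye in the frame of wedge between -0.025 and 0.025 m and contact force between tile3 and wedge above 0.05 N and linear speed of tile3 below 0.03 m/s and contact force between the fingers and tile3 below 0.05 N), for 0.2 s.
6. the 120 mm tile hangs on its peg, let go (x of tile3_eye in the frame of peg3 between -0.032 and 0.034 m and y of tile3_eye in the frame of peg3 between -0.014 and 0.014 m and z of tile3_eye in the frame of peg3 between -0.024 and 0.012 m and angle between tile3's own x axis and vertical below 0.35 rad and contact force between tile3 and rack above 0.05 N and linear speed of tile3 below 0.03 m/s and contact force between the fingers and tile3 below 0.05 N), for 0.2 s.
7. the 100 mm tile lies on the angled block, let go (distance between tile4_foot and wedge_seat below 0.03 m and angle between tile4's own x axis and vertical between 0.6 and 0.97 rad and y of tile4_eye in the frame of wedge between -0.025 and 0.025 m and contact force between tile4 and wedge above 0.05 N and linear speed of tile4 below 0.03 m/s and contact force between the fingers and tile4 below 0.05 N), for 0.2 s.
8. the 100 mm tile hangs on its peg, let go (x of tile4_eye in the frame of peg4 between -0.032 and 0.034 m and y of tile4_eye in the frame of peg4 between -0.014 and 0.014 m and z of tile4_eye in the frame of peg4 between -0.024 and 0.012 m and angle between tile4's own x axis and vertical below 0.35 rad and contact force between tile4 and rack above 0.05 N and linear speed of tile4 below 0.03 m/s and contact force between the fingers and tile4 below 0.05 N), for 0.2 s.
At the end, for the whole second after the job is handed in: Every tile that is present hangs by its hole on its own peg (hole centre within 14 mm sideways of the peg, hole end up, within 20 degrees of plumb), at rest and released (all of step 2 and all of step 4 and all of step 6 and all of step 8); the robot touches nothing.
It fails at once if the bowl is knocked over or shoved away (more than 60 mm) (angle between bowl's own z axis and vertical above 0.7 rad or distance of bowl from where it was at the start of the episode above 0.06 m).
It fails at once if the prop is knocked over or shoved away (more than 60 mm) (angle between prop's own z axis and vertical above 0.7 rad or distance of prop from where it was at the start of the episode above 0.06 m).
It fails at once if the jar is knocked over or shoved away (more than 60 mm) (angle between jar's own z axis and vertical above 0.7 rad or distance of jar from where it was at the start of the episode above 0.06 m).
Of tile1, tile2, tile3, tile4 only 3 to 4 are there at a start; the rules pass over those that are not, and their reading is None.
At some moment in a run one of wedge may be knocked a few centimetres aside while the robot is not near it.
It also fails if it takes over 210 s, if anything falls off the work surface, if the arm or the gripper's body presses on something with over 40 N, if the wrist force passes 120 N, or if a joint passes its speed limit or range.

## Working session

There is one attempt and no reset: what is moved stays moved. The work goes in short steps, Python scripts to look and compute and a tool call to move; the robot and the scene stay as the last step left them, time stands still between calls to the robot, and variables do not carry over. Pictures are saved under pics/ and viewed, about 12 in all and at most 16, crops included, and the job is handed in when it is done.

Besides the shell and the picture viewer there is one more tool, called after "Emit:" as name(argument=value, ...) on one line, values as JSON. apply_moves: Moves the arm, as the interface text tells. Its arguments: {"type":"object","properties":{"targets":{"type":"array"}},"required":["targets"]}

```bash
mkdir -p pics; python3 - <<'E'
from station import *
import cv2,numpy as np
s=sense();print({k:np.round(v,3) for k,v in s.items()})
for n in("top","side"):
    p,d=grab_frame(n);cv2.imwrite(f"pics/{n}0.png",p);np.save(f"{n}0.npy",d)
    c=get_calibration(n);print(n,{k:np.round(v,3).tolist() for k,v in c.items()})
    print("campos",-np.array(c["R"]).T@np.array(c["t"]), (d==0).mean())
E
```

```text
{'t': np.float64(0.0), 'joints': array([ 1.157,  0.308,  1.508,  0.   ,  1.328, -0.073]), 'joint_vel': array([ 0.003, -0.001, -0.   ,  0.   ,  0.001,  0.001]), 'joint_efforts': array([-2.0000e-03, -4.5756e+01, -2.5191e+01, -0.0000e+00,  1.3000e-02,
        0.0000e+00]), 'eef_pos': array([0.191, 0.541, 0.23 ]), 'eef_rot': array([ 0.001,  0.817,  0.577, -0.001]), 'contact_force': array([ 0.678, -0.937,  0.281]), 'torque': array([ 0.043, -0.01 , -0.004]), 'gripper_width': np.float64(1.0)}
top {'fx': 525.804, 'fy': 525.804, 'cx': 277.996, 'cy': 208.257, 'R': [[-0.027, -1.0, 0.003], [-0.989, 0.026, -0.147], [0.147, -0.006, -0.989]], 't': [0.053, 0.564, 1.248]}
campos [0.37608397 0.04644371 1.31693781] 0.0038520408163265304
side {'fx': 443.702, 'fy': 443.702, 'cx': 275.105, 'cy': 209.189, 'R': [[0.979, -0.202, 0.0], [-0.126, -0.613, -0.78], [0.158, 0.764, -0.625]], 't': [-0.513, 0.198, 0.906]}
campos [ 0.38457684 -0.67450537  0.72130537] 0.004098639455782313
```

View pics/top0.png

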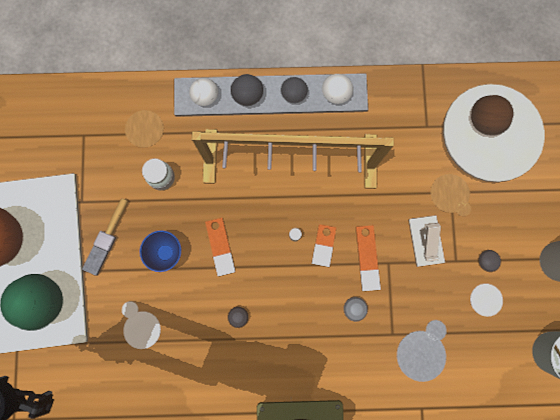

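View pics/side0.png

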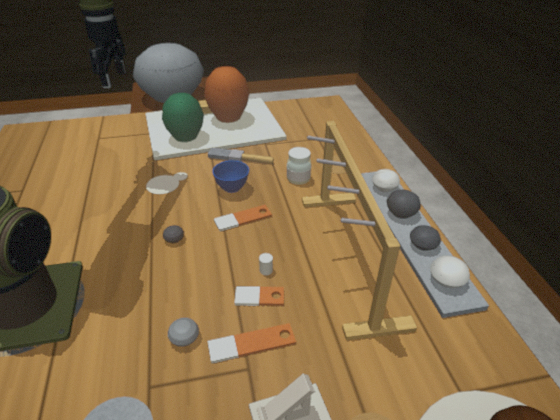

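```bash
cat > h.py <<'E'
from station import *
import cv2,numpy as np
from scipy.spatial.transform import Rotation as Rn
def ray(n,uv,z):
    c=get_calibration(n);R=np.array(c["R"]);o=-R.T@np.array(c["t"])
    uv=np.atleast_2d(uv).astype(float)
    d=np.c_[(uv[:,0]-c["cx"])/c["fx"],(uv[:,1]-c["cy"])/c["fy"],np.ones(len(uv))]@R
    return o+d*((z-o[2])/d[:,2])[:,None]
def cloud(n,d):
    c=get_calibration(n);R=np.array(c["R"]);v,u=np.mgrid[:d.shape[0],:d.shape[1]]
    P=np.stack([(u-c["cx"])/c["fx"]*d,(v-c["cy"])/c["fy"]*d,d],-1)
    return (P-np.array(c["t"]))@R
def proj(n,X):
    c=get_calibration(n);p=np.atleast_2d(X)@np.array(c["R"]).T+np.array(c["t"])
    return np.c_[p[:,0]/p[:,2]*c["fx"]+c["cx"],p[:,1]/p[:,2]*c["fy"]+c["cy"]]
E
python3 - <<'E'
from h import *
p=cv2.imread("pics/top0.png");hsv=cv2.cvtColor(p,cv2.COLOR_BGR2HSV);d=np.load("top0.npy");W=cloud("top",d)
print(hsv[240,368],hsv[280,370],hsv[300,480-100])
om=((hsv[...,0]<11)&(hsv[...,1]>170)&(hsv[...,2]>120)).astype(np.uint8)
wm=((hsv[...,1]<60)&(hsv[...,2]>150)).astype(np.uint8)
cs,_=cv2.findContours(om,cv2.RETR_EXTERNAL,cv2.CHAIN_APPROX_NONE)
for c in cs:
    if cv2.contourArea(c)<150: continue
    x,y,w,h=cv2.boundingRect(c)
    if y<200: continue
    m=np.zeros_like(om);m[y-5:y+h+50,x-25:x+w+35]=(om|wm)[y-5:y+h+50,x-25:x+w+35]
    k,_=cv2.findContours(m,cv2.RETR_CCOMP,cv2.CHAIN_APPROX_NONE)
    k=max(k,key=cv2.contourArea);P=ray("top",k[:,0],.008)[:,:2].astype(np.float32)
    (cx,cy),wh,a=cv2.minAreaRect(P)
    O=ray("top",c[:,0],.008)[:,:2].mean(0)
    box=cv2.boxPoints(((cx,cy),wh,a));e0,e1=box[1]-box[0],box[2]-box[1];e=max(e0,e1,key=np.linalg.norm);e/=np.linalg.norm(e)
    if e@(O-[cx,cy])<0:e=-e
    print("tile c",cx,cy,"wh",np.round(wh,4),"yaw",np.arctan2(e[1],e[0]),"z",np.median(W[...,2][m>0]))
# heights: wedge, bowl, prop, jar, rack pegs
for nm,(x0,y0,x1,y1) in dict(wedge=(405,205,455,275),bowl=(135,225,190,275),prop=(285,222,306,245),jar=(138,152,180,192)).items():
    Q=W[y0:y1,x0:x1].reshape(-1,3);Q=Q[(Q[:,2]>.01)&(Q[:,2]<.3)];print(nm,Q.mean(0).round(3),Q[:,2].max().round(3),Q[:,:2].min(0).round(3),Q[:,:2].max(0).round(3))
Q=W[205:275,405:455].reshape(-1,3)
for lo,hi in((.007,.018),(.03,.1)):
    q=Q[(Q[:,2]>lo)&(Q[:,2]<hi)];print(lo,len(q),cv2.minAreaRect(q[:,:2].astype(np.float32)))
q=q[q[:,2]>.035];A=np.linalg.lstsq(np.c_[q[:,:2],np.ones(len(q))],q[:,2],rcond=None)[0];print("slope",A,np.arctan2(A[1],A[0]))
# rack
Q=W[120:200,180:400].reshape(-1,3);q=Q[(Q[:,2]>.21)&(Q[:,2]<.26)];print("bar",len(q),cv2.minAreaRect(q[:,:2].astype(np.float32)),np.median(q[:,2]))
for u in(225,270,315,360):
    for v in(142,150,158,165): print(W[v,u-3:u+5][np.argmax(W[v,u-3:u+5,2])].round(3),end=" ")
    print()
big=cv2.resize(p[115:300,180:460],None,fx=2.8,fy=2.8,interpolation=cv2.INTER_CUBIC);cv2.imwrite("pics/crop.png",big)
E
```

```text
[ 10 179 208] [150   1 205] [ 15 155 189]
wedge [ 0.476 -0.323  0.034] 0.094 [ 0.416 -0.367] [ 0.54  -0.288]
bowl [0.469 0.332 0.035] 0.067 [0.419 0.275] [0.516 0.373]
prop [ 0.5   -0.     0.038] 0.044 [ 0.487 -0.014] [0.516 0.013]
jar [0.652 0.328 0.071] 0.091 [0.623 0.299] [0.687 0.363]
0.007 735 ((0.4912937879562378, -0.34805458784103394), (0.14185714721679688, 0.11427818238735199), 5.217667579650879)
0.03 478 ((0.4709246754646301, -0.32830876111984253), (0.08376441895961761, 0.03182704746723175), 4.802405834197998)
slope [ 0.84116036 -0.27680208 -0.43105006] -0.31791020390094515
bar 2410 ((0.6567813754081726, 0.008748441934585571), (0.42932945489883423, 0.07971619069576263), 86.70645141601562) 0.2321701224137525
[0.684 0.147 0.227] [0.665 0.153 0.23 ] [0.646 0.148 0.237] [0.631 0.153 0.237] 
[0.679 0.044 0.232] [0.663 0.051 0.23 ] [0.644 0.056 0.236] [0.628 0.058 0.24 ] 
[ 0.676 -0.043  0.235] [ 0.661 -0.043  0.227] [ 0.641 -0.037  0.238] [ 0.626 -0.036  0.239] 
[ 0.673 -0.14   0.237] [ 0.659 -0.135  0.226] [ 0.64  -0.133  0.232] [ 0.624 -0.133  0.236]
```

View pics/crop.png

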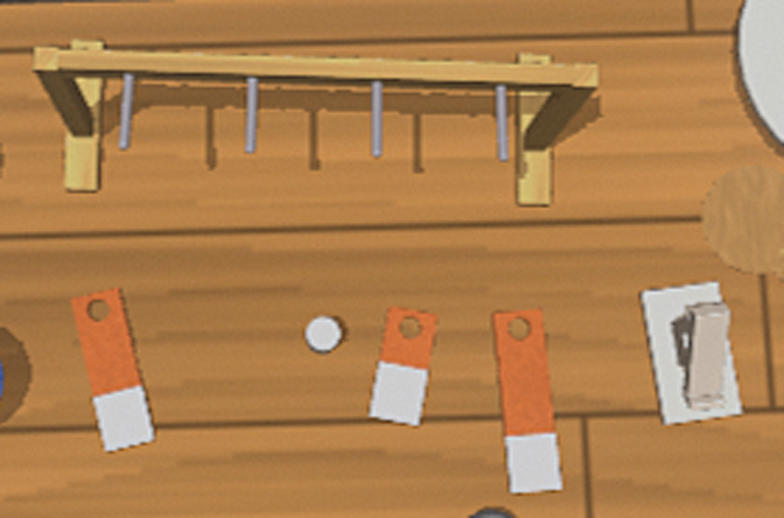

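```bash
cat >> h.py <<'E'
def minrect(P):
    r=cv2.minAreaRect(P.astype(np.float32));b=cv2.boxPoints(r);e=max(b[1]-b[0],b[2]-b[1],key=np.linalg.norm)
    return np.array(r[0]),sorted(r[1]),e/np.linalg.norm(e)
def wedge(img,near=(0.48,-0.33),n="top",r=.11):
    """base slab from its white outline, top of slab at z=.012"""
    hsv=cv2.cvtColor(img,cv2.COLOR_BGR2HSV);m=((hsv[...,1]<60)&(hsv[...,2]>140)).astype(np.uint8)
    k,_=cv2.findContours(m,cv2.RETR_EXTERNAL,cv2.CHAIN_APPROX_NONE)
    for c in k:
        if cv2.contourArea(c)<400: continue
        P=ray(n,c[:,0],.012)[:,:2]
        if np.linalg.norm(P.mean(0)-near)<r:
            o,wh,e=minrect(P);e=e*np.sign(e[0]);return o,wh,np.arctan2(e[1],e[0]),P
E
python3 - <<'E'
from h import *
p=cv2.imread("pics/top0.png");hsv=cv2.cvtColor(p,cv2.COLOR_BGR2HSV).astype(int)
om=((hsv[...,0]<=12)&(hsv[...,1]>168)&(hsv[...,2]>120)).astype(np.uint8);wm=((hsv[...,1]<60)&(hsv[...,2]>150)).astype(np.uint8)
for (x0,y0,x1,y1) in((200,210,242,282),(308,217,342,272),(350,217,386,297)):
    m=np.zeros_like(om);m[y0:y1,x0:x1]=(om|wm)[y0:y1,x0:x1]
    k,_=cv2.findContours(cv2.morphologyEx(m,cv2.MORPH_CLOSE,np.ones((3,3))),cv2.RETR_EXTERNAL,cv2.CHAIN_APPROX_NONE);k=max(k,key=cv2.contourArea)
    o,wh,e=minrect(ray("top",k[:,0],.008)[:,:2]);e=e*np.sign(e[0])
    print("tile",o.round(4),np.round(wh,4),"yaw",np.arctan2(e[1],e[0]).round(4))
w=wedge(p);print("wedge",w[:3])
# slope colour strip: from depth
W=cloud("top",np.load("top0.npy"));Q=W[205:275,405:455].reshape(-1,3);q=Q[(Q[:,2]>.04)]
c,s=np.cos(w[2]),np.sin(w[2]);L=(q[:,:2]-w[0])@np.array([[c,-s],[s,c]]);print("slope local y",np.median(L[:,1]),"z-x:",np.median(q[:,2]-L[:,0]),"expect .066")
# pegs by colour: grey in region
m=((hsv[...,1]<75)&(hsv[...,2]>90)).astype(np.uint8)
for u in(225,270,315,360):
    b=np.argwhere(m[136:178,u-12:u+12])+[136,u-12];v,uu=b[:,0],b[:,1];f=np.polyfit(v,uu,1);vt=v.max();vb=v.min()
    tip=ray("top",[[np.polyval(f,vt),vt]],.2355)[0];print("peg tip",tip.round(4),"at px",round(np.polyval(f,vt)),vt,"root",ray("top",[[np.polyval(f,vb),vb]],.222)[0].round(4))
m=((hsv[...,0]>15)&(hsv[...,0]<28)&(hsv[...,1]>100)&(hsv[...,2]>150)).astype(np.uint8)
print(hsv[138,290],hsv[130,290])
E
```

```text
tile [0.4784 0.1858] [0.0451 0.1401] yaw 0.2147
tile [ 0.4748 -0.0736] [0.0452 0.1005] yaw -0.2234
tile [ 0.4408 -0.1809] [0.0456 0.1601] yaw 0.0614
wedge (array([ 0.47943649, -0.33141434]), [0.0753113180398941, 0.11931067705154419], np.float32(0.111305214))
slope local y 0.006999415142290214 z-x: 0.0643159106586647 expect .066
peg tip [0.6271 0.1514 0.2355] at px 224 167 root [0.6872 0.1475 0.222 ]
peg tip [0.6203 0.0561 0.2355] at px 269 169 root [0.6825 0.0534 0.222 ]
peg tip [ 0.6157 -0.0382  0.2355] at px 314 170 root [ 0.6756 -0.0425  0.222 ]
peg tip [ 0.609  -0.133   0.2355] at px 359 172 root [ 0.671  -0.1367  0.222 ]
[ 18 133 201] [ 15 142 106]
```

```bash
cat >> h.py <<'E'
def wedge2(img,D,n="top",near=(0.48,-0.33)):
    w=wedge(img,near,n);o=w[0];yaw=w[2];W=cloud(n,D).reshape(-1,3)
    q0=W[(np.linalg.norm(W[:,:2]-o,axis=1)<.08)&(W[:,2]>.035)&(W[:,2]<.089)]
    for _ in range(4):
        c,s=np.cos(yaw),np.sin(yaw);L=(q0[:,:2]-o)@np.array([[c,-s],[s,c]])
        t=q0[:,2]-L[:,0];k=np.abs(t-np.median(t))<.004
        f=np.polyfit(L[k,0],L[k,1],1);yaw+=np.arctan(f[0])
        o=o+(np.median(t[k])-.066)*-np.array([c,s])+f[1]*np.array([-s,c])
    return o,yaw,k.sum(),np.ptp(L[k,1])
E
python3 - <<'E'
from h import *
p=cv2.imread("pics/top0.png");print(wedge2(p,np.load("top0.npy")))
p=cv2.imread("pics/side0.png");D=np.load("side0.npy")
W=cloud("side",D).reshape(-1,3);q=W[(np.linalg.norm(W[:,:2]-[.48,-.33],axis=1)<.1)&(W[:,2]>.03)];print(len(q),q.mean(0),q[:,2].max())
w=wedge(cv2.imread("pics/top0.png"))
P=w[3];print("leftedge",P[np.argsort(P[:,1])[-12:]].round(4).tolist())
hull=cv2.convexHull(P.astype(np.float32));print(cv2.approxPolyDP(hull,.004,True)[:,0].round(4).tolist())
E
```

```text
(array([ 0.48028367, -0.32723134]), np.float64(0.13972967086829793), np.int64(248), np.float64(0.03208763986362943))
1334 [ 0.48011446 -0.33388198  0.05925489] 0.0931721263383011
leftedge [[0.496, -0.2917], [0.5337, -0.2916], [0.5237, -0.2909], [0.5211, -0.2908], [0.5186, -0.2906], [0.5161, -0.2904], [0.5136, -0.2903], [0.5111, -0.2901], [0.5338, -0.2891], [0.5313, -0.2889], [0.5288, -0.2887], [0.5262, -0.2886]]
[[0.5396000146865845, -0.3571999967098236], [0.5338000059127808, -0.2890999913215637], [0.4163999855518341, -0.30140000581741333], [0.4244999885559082, -0.36890000104904175], [0.51419997215271, -0.3653999865055084]]
```

```bash
cat >> h.py <<'E'
R0=np.array([[0,-1,0],[-1,0,0],[0,0,-1.]])
def go(pos,yaw,th):
    """print row: turn (rad) and shift (cm) from the present pose"""
    s=sense();q=s["eef_rot"];R=Rn.from_quat([q[1],q[2],q[3],q[0]]);T=Rn.from_euler("z",yaw)*Rn.from_euler("y",-th)*Rn.from_matrix(R0)
    r=(R.inv()*T).as_rotvec();d=R.inv().apply(np.array(pos)-s["eef_pos"])*100
    print("row",r.round(3).tolist(),d.round(2).tolist(),"rows>=",int(max(np.degrees(np.linalg.norm(r))/7.16,np.linalg.norm(d)/4.17))+2)
def tilept(o,yaw,s): return np.array([o[0]+s*np.cos(yaw),o[1]+s*np.sin(yaw)])
def wpt(o,yaw,x,z,y=0): return np.array([o[0]+x*np.cos(yaw)-y*np.sin(yaw),o[1]+x*np.sin(yaw)+y*np.cos(yaw),z])
E
python3 - <<'E'
from h import *
go([*tilept((.4408,-.1809),.0614,.005),.13],.0614,0)
E
```

```text
row [0.003, 0.001, 2.74] [-59.59, 48.05, 10.15] rows>= 23
```

Emit:
apply_moves(targets=[0, 0, 2.74, -59.6, 48, 3, 0.7, 0, 0, 2.74, -59.6, 48, 3, 0.7, 0, 0, 2.74, -59.6, 48, 3, 0.7, 0, 0, 2.74, -59.6, 48, 3, 0.7, 0, 0, 2.74, -59.6, 48, 3, 0.7, 0, 0, 2.74, -59.6, 48, 3, 0.7, 0, 0, 2.74, -59.6, 48, 3, 0.7, 0, 0, 2.74, -59.6, 48, 3, 0.7, 0, 0, 2.74, -59.6, 48, 3, 0.7, 0, 0, 2.74, -59.6, 48, 3, 0.7, 0, 0, 2.74, -59.6, 48, 3, 0.7, 0, 0, 2.74, -59.6, 48, 3, 0.7, 0, 0, 2.74, -59.6, 48, 3, 0.7, 0, 0, 2.74, -59.6, 48, 3, 0.7, 0, 0, 2.74, -59.6, 48, 3, 0.7, 0, 0, 2.74, -59.6, 48, 3, 0.7, 0, 0, 2.74, -59.6, 48, 3, 0.7, 0, 0, 2.74, -59.6, 48, 3, 0.7, 0, 0, 2.74, -59.6, 48, 3, 0.7, 0, 0, 2.74, -59.6, 48, 3, 0.7])

```text
t: 1.77
eef_pos: [0.4474, -0.1843, 0.2008]
eef_rot: [0.0, 0.802, -0.597, 0.001]
contact_force: [-0.2, 1.2, 0.8]
gripper_width: 0.701
```

```bash
python3 - <<'E'
from h import *
print(sense()["joints"].round(2),sense()["t"],sense()["eef_pos"])
go([*tilept((.4408,-.1809),.0614,.005),.07],.0614,0)
E
```

```text
[-0.48  0.21  1.74 -0.    1.2   0.8 ] 1.7667 [ 0.44739594 -0.18428325  0.20084444]
row [-0.001, -0.002, 0.23] [-0.43, 0.05, 13.08] rows>= 5
```

Emit:
apply_moves(targets=[0, 0, 0.23, -0.4, 0.05, 13.1, 0.7, 0, 0, 0.23, -0.4, 0.05, 13.1, 0.7, 0, 0, 0.23, -0.4, 0.05, 13.1, 0.7, 0, 0, 0.23, -0.4, 0.05, 13.1, 0.7, 0, 0, 0.23, -0.4, 0.05, 13.1, 0.7, 0, 0, 0.23, -0.4, 0.05, 13.1, 0.7])

```text
t: 2.27
eef_pos: [0.4444, -0.1763, 0.0709]
eef_rot: [0.0, 0.732, -0.681, -0.0]
contact_force: [-0.3, 0.4, 0.1]
gripper_width: 0.701
```

```bash
python3 - <<'E'
from h import *
print(sense()["joints"].round(2),sense()["t"],sense()["eef_pos"])
go([*tilept((.4408,-.1809),.0614,.005),.001],.0614,0)
a,_=grab_frame("top");b,_=grab_frame("side")
x=cv2.resize(a[200:310,320:400],None,fx=4,fy=4);y=cv2.resize(b[250:380,180:310],None,fx=3.385,fy=3.385)
cv2.imwrite("pics/t1.png",np.hstack([x,y[:440]]))
E
```

```text
[-0.47  0.37  1.91 -0.    0.86  1.03] 2.2667 [ 0.44443419 -0.17632824  0.07090881]
row [0.0, -0.0, 0.011] [0.44, -0.1, 6.99] rows>= 3
```

View pics/t1.png

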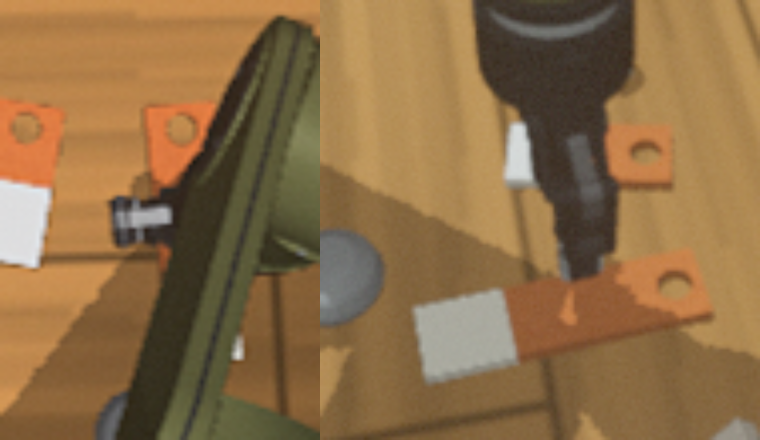

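Emit:
apply_moves(targets=[0, 0, 0.01, 0.4, -0.1, 4, 0.7, 0, 0, 0.01, 0.4, -0.1, 6, 0.7, 0, 0, 0.01, 0.4, -0.1, 7, 0.7, 0, 0, 0.01, 0.4, -0.1, 7, 0.7, 0, 0, 0.01, 0.4, -0.1, 7, 0.3, 0, 0, 0.01, 0.4, -0.1, 7, 0.3, 0, 0, 0.01, 0.4, -0.1, 7, 0.3, 0, 0, 0.01, 0.4, -0.1, 7, 0.3, 0, 0, 0.01, 0.4, -0.1, 7, 0.3, 0, 0, 0.01, 0.4, -0.1, 7, 0.3, 0, 0, 0.01, 0.4, -0.1, 7, 0.3, 0, 0, 0.01, 0.4, -0.1, 7, 0.3])

```text
t: 3.37
eef_pos: [0.4468, -0.1808, 0.0025]
eef_rot: [-0.001, 0.729, -0.685, 0.002]
contact_force: [-1.9, 0.0, 7.6]
gripper_width: 0.485
```

```bash
python3 - <<'E'
from h import *
go([.44,-.18,.20],.12,0.0)
E
```

```text
row [-0.004, -0.002, -0.058] [-0.08, 0.6, -19.75] rows>= 6
```

Emit:
apply_moves(targets=[0, 0, -0.06, 0, 0.6, -3, 0.3, 0, 0, -0.06, 0, 0.6, -7, 0.3, 0, 0, -0.06, 0, 0.6, -11, 0.3, 0, 0, -0.06, 0, 0.6, -15, 0.3, 0, 0, -0.06, 0, 0.6, -20, 0.3, 0, 0, -0.06, 0, 0.6, -20, 0.3, 0, 0, -0.06, 0, 0.6, -20, 0.3])

```text
t: 3.95
eef_pos: [0.442, -0.1817, 0.2052]
eef_rot: [-0.001, 0.749, -0.663, 0.005]
contact_force: [0.1, 1.0, -1.8]
gripper_width: 0.489
```

```bash
python3 - <<'E'
from h import *
print(sense()["joints"].round(2),sense()["gripper_width"])
o,y=(.479,-.3285),.12
go(wpt(o,y,.0194-.042,.0868+.042+.05),y,np.pi/4)
a,D=grab_frame("side");cv2.imwrite("pics/s2.png",a)
E
```

```text
[-0.48  0.19  1.75  0.    1.19  0.97] 0.48869772632926656
row [0.776, -0.005, 0.004] [15.0, 0.4, 2.73] rows>= 8
```

View pics/s2.png

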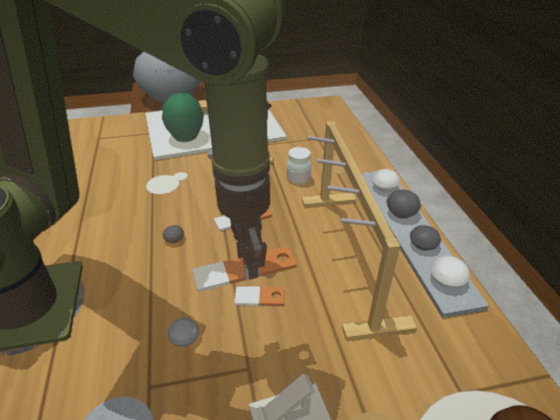

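Emit:
apply_moves(targets=[0.78, 0, 0, 15, 0.4, 2.7, 0.3, 0.78, 0, 0, 15, 0.4, 2.7, 0.3, 0.78, 0, 0, 15, 0.4, 2.7, 0.3, 0.78, 0, 0, 15, 0.4, 2.7, 0.3, 0.78, 0, 0, 15, 0.4, 2.7, 0.3, 0.78, 0, 0, 15, 0.4, 2.7, 0.3, 0.78, 0, 0, 15, 0.4, 2.7, 0.3, 0.78, 0, 0, 15, 0.4, 2.7, 0.3, 0.78, 0, 0, 15, 0.4, 2.7, 0.3, 0.78, 0, 0, 15, 0.4, 2.7, 0.3, 0.78, 0, 0, 15, 0.4, 2.7, 0.3])

```text
t: 4.92
eef_pos: [0.4529, -0.3292, 0.172]
eef_rot: [-0.285, 0.692, -0.614, 0.25]
contact_force: [-0.5, -0.3, -1.5]
gripper_width: 0.484
```

```bash
python3 - <<'E'
from h import *
print(sense()["joints"].round(2),sense()["gripper_width"])
a,D=grab_frame("side");cv2.imwrite("pics/s3.png",cv2.resize(a[220:420,160:440],None,fx=2.8,fy=2.8))
b,E=grab_frame("top");cv2.imwrite("pics/s3t.png",b)
w=wedge(b);print(w[:3] if w else w)
o,y=(.479,-.3285),.12
go(wpt(o,y,.0194-.001+.003,.0868+.005),y,np.pi/4)
# tile orange foot/eye from side depth
hsv=cv2.cvtColor(a,cv2.COLOR_BGR2HSV);W=cloud("side",D)
E
```

```text
[-1.18  0.3   2.06  1.07  0.88 -0.49] 0.48402666957098117
(array([ 0.47929892, -0.33018363]), [0.0728345662355423, 0.11931067705154419], np.float32(0.111305214))
row [0.007, 0.002, 0.003] [0.2, 2.44, 9.06] rows>= 4
```

View pics/s3.png

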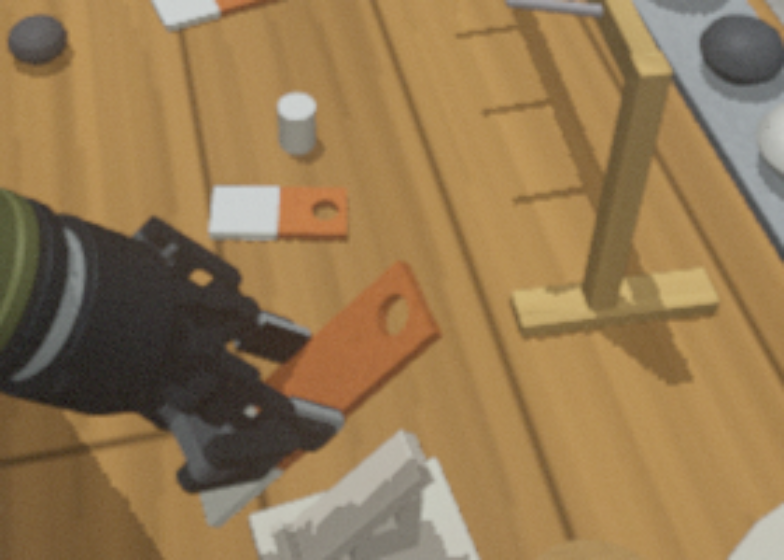

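Emit:
apply_moves(targets=[0, 0, 0, 0.2, 2.4, 2, 0.3, 0, 0, 0, 0.2, 2.4, 4, 0.3, 0, 0, 0, 0.2, 2.4, 6, 0.3, 0, 0, 0, 0.2, 2.4, 7.5, 0.3, 0, 0, 0, 0.2, 2.4, 8.5, 0.3, 0, 0, 0, 0.2, 2.4, 9, 0.3, 0, 0, 0, 0.2, 2.4, 9, 0.3, 0, 0, 0, 0.2, 2.4, 9, 0.3])

```text
t: 5.68
eef_pos: [0.5003, -0.3258, 0.0929]
eef_rot: [-0.285, 0.693, -0.612, 0.252]
contact_force: [-0.2, 0.2, -1.0]
gripper_width: 0.484
```

```bash
python3 - <<'E'
from h import *
a,D=grab_frame("side");cv2.imwrite("pics/s4.png",cv2.resize(a[300:420,200:400],None,fx=4,fy=4))
o,y=(.479,-.3285),.12
go(wpt(o,y,.0194,.0868),y,np.pi/4)
E
```

```text
row [0.005, 0.001, 0.003] [-0.01, 0.57, 0.32] rows>= 2
```

View pics/s4.png

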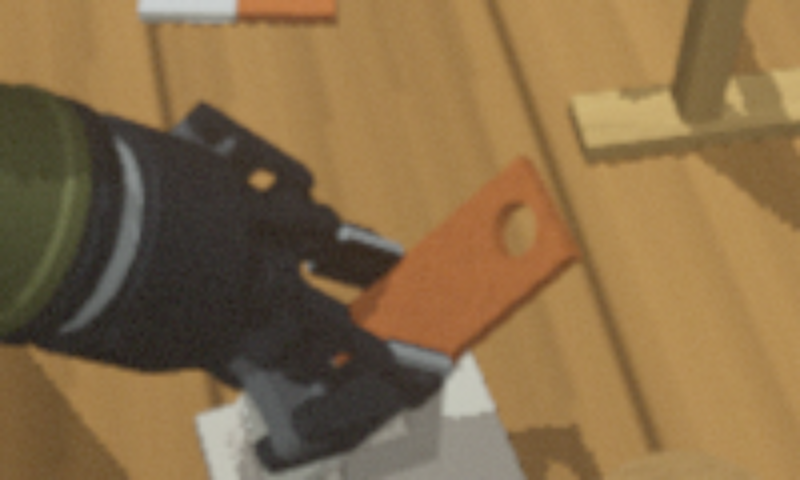

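Emit:
apply_moves(targets=[0, 0, 0, 0, 0.2, 0.2, 0.3, 0, 0, 0, 0, 0.4, 0.3, 0.3, 0, 0, 0, 0, 0.4, 0.3, 0.3, 0, 0, 0, 0, 0.4, 0.3, 0.3])

```text
t: 6.07
eef_pos: [0.4995, -0.3267, 0.0899]
eef_rot: [-0.286, 0.692, -0.612, 0.254]
contact_force: [-1.9, 0.9, 8.9]
gripper_width: 0.482
```

Emit:
apply_moves(targets=[0, 0, 0, 0, 0, 0, 0.68, 0, 0, 0, 0, 0, 0, 0.68, 0, 0, 0, 0, 0, 0, 0.68, 0, 0, 0, 0, 0, 0, 0.68, 0, 0, 0, 0, 0, 0, 0.68, 0, 0, 0, 0, 0, 0, 0.68])

```text
t: 6.57
eef_pos: [0.4988, -0.3262, 0.0873]
eef_rot: [-0.285, 0.693, -0.613, 0.252]
contact_force: [0.8, -0.2, 0.3]
gripper_width: 0.68
```

Emit:
apply_moves(targets=[0, 0, 0, 0, 0, -2, 0.68, 0, 0, 0, 0, 0, -5, 0.68, 0, 0, 0, 0, 0, -8, 0.68, 0, 0, 0, 0, 0, -12, 0.68, 0, 0, 0, 0, 0, -12, 0.68, 0, 0, 0, 0, 0, -12, 0.68])

```text
t: 7.07
eef_pos: [0.4144, -0.3381, 0.1742]
eef_rot: [-0.283, 0.692, -0.613, 0.254]
contact_force: [-0.9, -0.3, -0.7]
gripper_width: 0.683
```

```bash
python3 - <<'E'
from h import *
a,D=grab_frame("side");b,E=grab_frame("top")
x=cv2.resize(a[260:420,230:400],None,fx=3,fy=3);y=cv2.resize(b[190:285,380:470],None,fx=480/95,fy=480/95)
cv2.imwrite("pics/s5.png",np.hstack([x,y[:480]]))
o,y=(.479,-.3285),.12
e=wpt(o,y,-.0428+.144*.7071,.0288+.144*.7071);print("eye expect",e,proj("side",e),proj("top",e))
print(sense()["eef_pos"])
E
```

```text
eye expect [ 0.53759795 -0.3214343   0.1306224 ] [[327.50044992 359.95543606]] [[436.00252669 210.39370552]]
[ 0.41514692 -0.33636083  0.17253266]
```

View pics/s5.png

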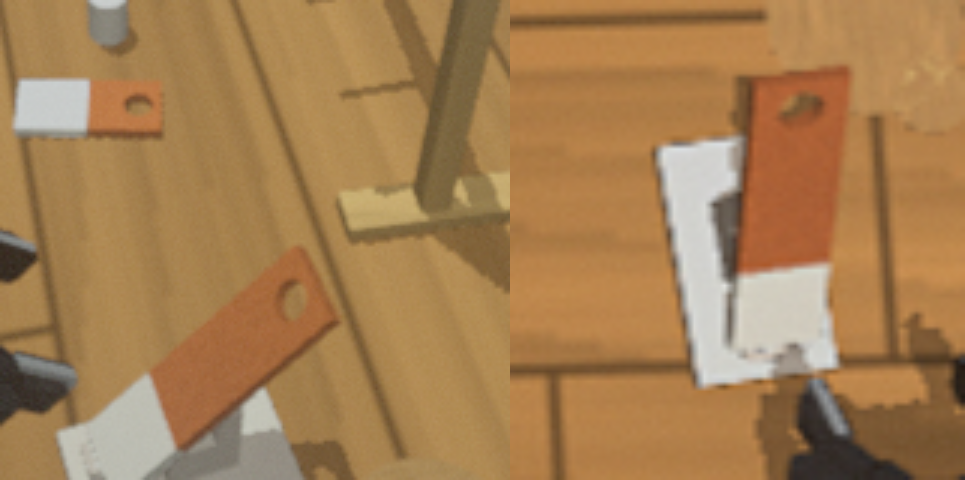

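```bash
python3 - <<'E'
from h import *
go([.45,-.335,.23],.12,0.0)
E
```

```text
row [-0.78, 0.001, 0.001] [0.29, -6.51, -1.64] rows>= 8
```

Emit:
apply_moves(targets=[-0.78, 0, 0, 0.3, -6.5, -1.6, 0.68, -0.78, 0, 0, 0.3, -6.5, -1.6, 0.68, -0.78, 0, 0, 0.3, -6.5, -1.6, 0.68, -0.78, 0, 0, 0.3, -6.5, -1.6, 0.68, -0.78, 0, 0, 0.3, -6.5, -1.6, 0.68, -0.78, 0, 0, 0.3, -6.5, -1.6, 0.68, -0.78, 0, 0, 0.3, -6.5, -1.6, 0.68, -0.78, 0, 0, 0.3, -6.5, -1.6, 0.68, -0.78, 0, 0, 0.3, -6.5, -1.6, 0.68])

```text
t: 7.92
eef_pos: [0.4553, -0.3333, 0.2283]
eef_rot: [0.001, 0.751, -0.66, -0.001]
contact_force: [2.3, 0.1, -0.9]
gripper_width: 0.677
```

```bash
python3 - <<'E'
from h import *
go([.537,-.323,.121],.12,0.0)
E
```

```text
row [0.002, 0.001, 0.009] [0.04, -8.26, 10.71] rows>= 5
```

Emit:
apply_moves(targets=[0, 0, 0, 0, -4, 0, 0.68, 0, 0, 0, 0, -8.3, 0, 0.68, 0, 0, 0, 0, -8.3, 3, 0.68, 0, 0, 0, 0, -8.3, 6, 0.68, 0, 0, 0, 0, -8.3, 9, 0.68, 0, 0, 0, 0, -8.3, 10.7, 0.68, 0, 0, 0, 0, -8.3, 10.7, 0.68, 0, 0, 0, 0, -8.3, 10.7, 0.3, 0, 0, 0, 0, -8.3, 10.7, 0.3, 0, 0, 0, 0, -8.3, 10.7, 0.3, 0, 0, 0, 0, -8.3, 10.7, 0.3, 0, 0, 0, 0, -8.3, 10.7, 0.3, 0, 0, 0, 0, -8.3, 10.7, 0.3, 0, 0, 0, 0, -8.3, 10.7, 0.3, 0, 0, 0, 0, -8.3, 10.7, 0.3])

```text
t: 9.17
eef_pos: [0.5327, -0.3252, 0.1234]
eef_rot: [-0.0, 0.749, -0.663, 0.0]
contact_force: [-0.8, -0.6, -0.6]
gripper_width: 0.493
```

```bash
python3 - <<'E'
from h import *
print(sense()["eef_pos"],sense()["contact_force"])
go([.45,-.20,.30],-.064,np.pi/4)
E
```

```text
[ 0.53272681 -0.32524224  0.12335789] [-0.81295659 -0.60745852 -0.56468096]
row [0.782, 0.073, 0.176] [-13.43, 6.68, -17.68] rows>= 8
```

Emit:
apply_moves(targets=[0, 0, 0, 0, 0, -3, 0.3, 0, 0, 0, 0, 0, -7, 0.3, 0.78, 0.07, 0.18, -13.4, 6.7, -17.7, 0.3, 0.78, 0.07, 0.18, -13.4, 6.7, -17.7, 0.3, 0.78, 0.07, 0.18, -13.4, 6.7, -17.7, 0.3, 0.78, 0.07, 0.18, -13.4, 6.7, -17.7, 0.3, 0.78, 0.07, 0.18, -13.4, 6.7, -17.7, 0.3, 0.78, 0.07, 0.18, -13.4, 6.7, -17.7, 0.3, 0.78, 0.07, 0.18, -13.4, 6.7, -17.7, 0.3, 0.78, 0.07, 0.18, -13.4, 6.7, -17.7, 0.3, 0.78, 0.07, 0.18, -13.4, 6.7, -17.7, 0.3, 0.78, 0.07, 0.18, -13.4, 6.7, -17.7, 0.3])

```text
t: 10.17
eef_pos: [0.4503, -0.2014, 0.3007]
eef_rot: [0.261, -0.631, 0.675, -0.277]
contact_force: [0.7, -1.1, -0.8]
gripper_width: 0.492
```

```bash
python3 - <<'E'
from h import *
print(sense()["eef_pos"],sense()["joints"].round(2))
go([.53,.158,.2355-.0083+.02],-.064,np.pi/4)
E
```

```text
[ 0.45033216 -0.20137195  0.30072105] [-0.93 -0.12  2.11  0.86  0.79  0.19]
row [0.004, 0.0, -0.003] [-36.37, -0.12, 7.78] rows>= 10
```

Emit:
apply_moves(targets=[0, 0, 0, -36.4, -0.1, 7.8, 0.3, 0, 0, 0, -36.4, -0.1, 7.8, 0.3, 0, 0, 0, -36.4, -0.1, 7.8, 0.3, 0, 0, 0, -36.4, -0.1, 7.8, 0.3, 0, 0, 0, -36.4, -0.1, 7.8, 0.3, 0, 0, 0, -36.4, -0.1, 7.8, 0.3, 0, 0, 0, -36.4, -0.1, 7.8, 0.3, 0, 0, 0, -36.4, -0.1, 7.8, 0.3, 0, 0, 0, -36.4, -0.1, 7.8, 0.3, 0, 0, 0, -36.4, -0.1, 7.8, 0.3, 0, 0, 0, -36.4, -0.1, 7.8, 0.3, 0, 0, 0, -36.4, -0.1, 7.8, 0.3])

```text
t: 11.17
eef_pos: [0.5061, 0.0598, 0.2528]
eef_rot: [0.256, -0.632, 0.678, -0.275]
contact_force: [0.0, -0.6, -1.6]
gripper_width: 0.496
```

```bash
python3 - <<'E'
from h import *
s=sense();p=s["eef_pos"];print(p,s["joints"].round(2))
e=p+np.array([-.0023,0,.0083]);print("eye px expected",proj("side",e),proj("top",e),"tip px",proj("side",[.6271,.1514,.2355]))
a,D=grab_frame("side");x0,y0=[int(v) for v in proj("side",e)[0]];x0=max(0,x0-90);y0=max(0,y0-60);print(x0,y0)
cv2.imwrite("pics/s6.png",cv2.resize(a[y0:y0+140,x0:x0+190],None,fx=4,fy=4,interpolation=cv2.INTER_CUBIC))
go([.6271-.01,.1514+.0006,.2355-.0083+.002],-.064,np.pi/4)
E
```

```text
[0.50611252 0.05984035 0.25280614] [ 0.14 -0.05  2.2  -0.56  0.28  2.27]
eye px expected [[258.91057545 155.14021697]] [[268.37375601 222.6118841 ]] tip px [[307.28212489 137.45973047]]
168 95
row [0.013, -0.001, -0.006] [-9.75, -5.7, 8.94] rows>= 5
```

View pics/s6.png

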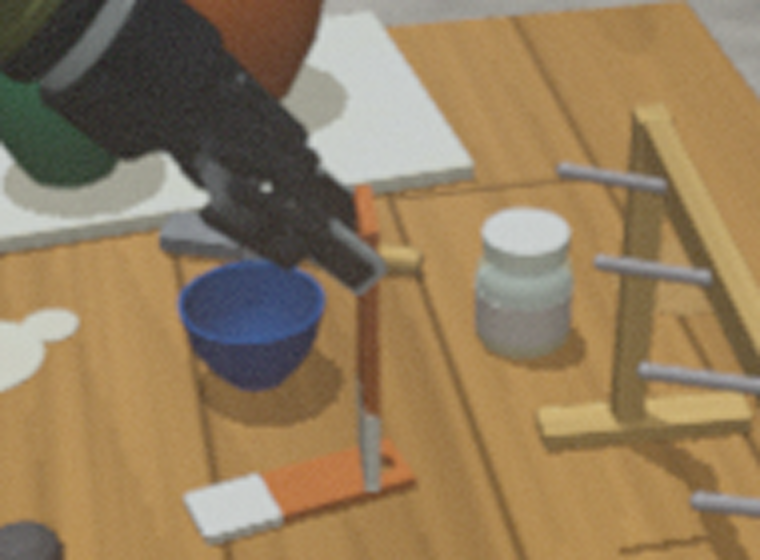

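Emit:
apply_moves(targets=[0.01, 0, 0, -9.8, -3, 3.5, 0.3, 0.01, 0, 0, -9.8, -3, 3.5, 0.3, 0.01, 0, 0, -9.8, -3, 3.5, 0.3, 0.01, 0, 0, -9.8, -3, 3.5, 0.3, 0.01, 0, 0, -9.8, -3, 3.5, 0.3, 0.01, 0, 0, -9.8, -3, 3.5, 0.3, 0.01, 0, 0, -9.8, -3, 3.5, 0.3, 0.01, 0, 0, -9.8, -3, 3.5, 0.3])

```text
t: 11.88
eef_pos: [0.5572, 0.1475, 0.2527]
eef_rot: [0.256, -0.634, 0.677, -0.272]
contact_force: [-1.3, 0.3, -0.9]
gripper_width: 0.493
```

```bash
python3 - <<'E'
from h import *
s=sense();p=s["eef_pos"];print(p,s["joints"].round(2))
e=p+np.array([-.0023,0,.0083]);print("eye px expected",proj("side",e),proj("top",e),"tip px",proj("side",[.6271,.1514,.2355]))
go([.6271-.01,.1514+.0006,.2355-.0083+.002],-.064,np.pi/4)
E
```

```text
[0.55719743 0.14745879 0.25266847] [ 0.37  0.07  2.07 -0.83  0.41  2.68]
eye px expected [[275.42048921 131.21425063]] [[224.73290906 198.82349052]] tip px [[307.28212489 137.45973047]]
row [0.021, 0.001, -0.003] [-0.84, -2.67, 5.81] rows>= 3
```

Emit:
apply_moves(targets=[0.02, 0, 0, 0, -0.9, 1.9, 0.3, 0.02, 0, 0, -0.4, -1.2, 2.6, 0.3, 0.02, 0, 0, -0.4, -1.2, 2.6, 0.3])

```text
t: 12.13
eef_pos: [0.5876, 0.1471, 0.2481]
eef_rot: [0.261, -0.634, 0.675, -0.274]
contact_force: [0.9, -0.0, -1.5]
gripper_width: 0.489
```

```bash
python3 - <<'E'
from h import *
s=sense();p=s["eef_pos"];print(p,s["joints"].round(2),s["contact_force"])
go([.6271-.01,.1514+.0006,.2355-.0083+.002],-.064,np.pi/4)
E
```

```text
[0.58757573 0.14713957 0.2481378 ] [ 0.34  0.12  2.04 -0.85  0.37  2.68] [ 0.87864752 -0.02534011 -1.51027516]
row [0.009, 0.007, -0.001] [-0.65, -0.75, 3.4] rows>= 2
```

```bash
python3 - <<'E'
from h import *
go([.6271-.01,.1514+.0006,.2355-.0083+.002],.08,.74)
E
```

```text
row [-0.036, -0.092, -0.106] [-0.65, -0.75, 3.4] rows>= 3
```

Emit:
apply_moves(targets=[-0.04, -0.09, -0.11, 0, 0, 0, 0.3, -0.04, -0.09, -0.11, -0.6, -0.75, 1.4, 0.3, -0.04, -0.09, -0.11, -0.6, -0.75, 2.4, 0.3, -0.04, -0.09, -0.11, -0.6, -0.75, 2.4, 0.3, -0.04, -0.09, -0.11, -0.6, -0.75, 2.4, 0.3])

```text
t: 12.55
eef_pos: [0.6092, 0.1516, 0.236]
eef_rot: [-0.263, 0.687, -0.632, 0.245]
contact_force: [-0.5, -0.4, -0.6]
gripper_width: 0.49
```

```bash
python3 - <<'E'
from h import *
s=sense();p=s["eef_pos"];print(p,s["joints"].round(2),s["contact_force"])
e=p+np.array([-.0023,0,.0083]);print("eye px expected",proj("side",e),proj("top",e),"tip px",proj("side",[.6271,.1514,.2355]),e)
a,D=grab_frame("side");b,_=grab_frame("top")
x=cv2.resize(a[90:190,230:340],None,fx=4.4,fy=4.4,interpolation=cv2.INTER_CUBIC);y=cv2.resize(b[130:210,190:250],None,fx=5.5,fy=5.5,interpolation=cv2.INTER_CUBIC)
cv2.imwrite("pics/s7.png",np.hstack([x,y]));go([.6271-.01,.1514+.0006,.2355-.0083+.002],.08,.74)
E
```

```text
[0.60924602 0.15162281 0.23601594] [ 0.24  0.15  2.01 -0.41  0.28  2.08] [-0.49337327 -0.38726619 -0.618977  ]
eye px expected [[298.46899587 134.76633571]] [[223.21919196 175.52540015]] tip px [[307.28212489 137.45973047]] [0.60694602 0.15162281 0.24431594]
row [0.006, -0.002, 0.005] [0.06, -0.23, 1.09] rows>= 2
```

View pics/s7.png

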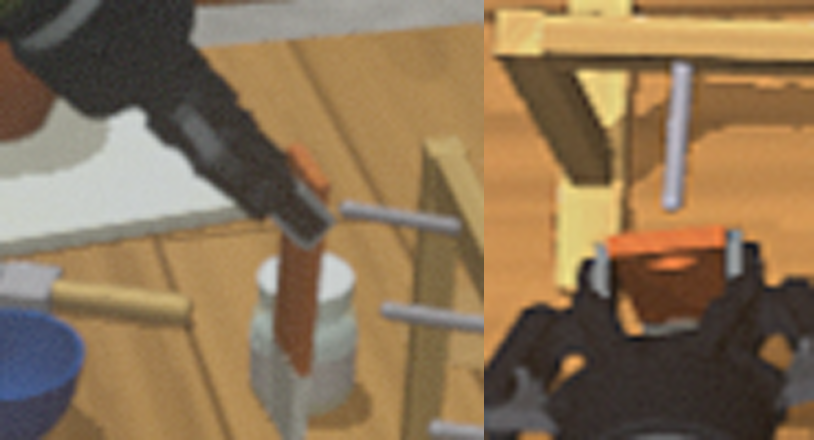

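Emit:
apply_moves(targets=[0, 0, 0, 0, -0.1, 0.5, 0.3, 0, 0, 0, 0, -0.2, 1.1, 0.3, 0, 0, 0, 0.1, -0.7, 1.8, 0.3, 0, 0, 0, 0.2, -1.2, 2.6, 0.3, 0, 0, 0, 0.3, -1.7, 3.4, 0.3, 0, 0, 0, 0.5, -2.3, 4.1, 0.3, 0, 0, 0, 0.6, -2.8, 4.9, 0.3, 0, 0, 0, 0.6, -2.8, 4.9, 0.3, 0, 0, 0, 0.6, -2.8, 4.9, 0.3])

```text
t: 13.4
eef_pos: [0.6636, 0.151, 0.2181]
eef_rot: [-0.263, 0.687, -0.631, 0.245]
contact_force: [-0.6, -0.0, -1.3]
gripper_width: 0.489
```

```bash
python3 - <<'E'
from h import *
s=sense();p=s["eef_pos"];print(p,s["joints"].round(2),s["contact_force"])
e=p+np.array([-.0023,0,.0083]);print(e)
a,D=grab_frame("side");b,_=grab_frame("top")
x=cv2.resize(a[90:190,260:370],None,fx=4.4,fy=4.4,interpolation=cv2.INTER_CUBIC);y=cv2.resize(b[120:200,190:250],None,fx=5.5,fy=5.5,interpolation=cv2.INTER_CUBIC)
cv2.imwrite("pics/s8.png",np.hstack([x,y]));go([.654,.1497,.2285-.0083-.006],.08,.74)
E
```

```text
[0.66359438 0.15097506 0.21811007] [ 0.21  0.24  1.94 -0.36  0.25  2.02] [-0.62324146 -0.03205779 -1.33668294]
[0.66129438 0.15097506 0.22641007]
row [0.005, -0.001, 0.006] [0.06, 0.91, -0.28] rows>= 2
```

View pics/s8.png

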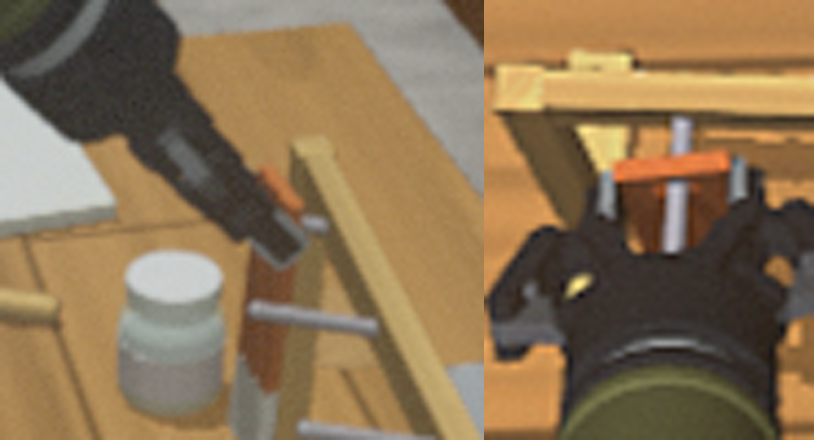

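Emit:
apply_moves(targets=[0, 0, 0, 0, 0.2, 0.2, 0.3, 0, 0, 0, 0, 0.35, 0.4, 0.3, 0, 0, 0, 0, 0.35, 0.4, 0.3, 0, 0, 0, 0, 0.35, 0.4, 0.6, 0, 0, 0, 0, 0.35, 0.4, 0.66, 0, 0, 0, 0, 0.35, 0.4, 0.66, 0, 0, 0, 0, 0.35, 0.4, 0.66, 0, 0, 0, 0, 0.35, 0.4, 0.66, 0, 0, 0, 0, 0.35, -1.2, 0.66, 0, 0, 0, 0, 0.35, -3, 0.66, 0, 0, 0, 0, 0.35, -6, 0.66, 0, 0, 0, 0, 0.35, -9, 0.66, 0, 0, 0, 0, 0.35, -12, 0.66, 0, 0, 0, 0, 0.35, -12, 0.66, 0, 0, 0, 0, 0.35, -12, 0.66])

```text
t: 14.75
eef_pos: [0.5801, 0.1449, 0.3078]
eef_rot: [-0.265, 0.687, -0.63, 0.246]
contact_force: [-0.4, -0.9, -0.4]
gripper_width: 0.661
```

```bash
cat >> h.py <<'E'
def tile(img,box,n="top"):
    x0,y0,x1,y1=box;hsv=cv2.cvtColor(img,cv2.COLOR_BGR2HSV).astype(int)
    m0=(((hsv[...,0]<=12)&(hsv[...,1]>168)&(hsv[...,2]>120))|((hsv[...,1]<60)&(hsv[...,2]>150))).astype(np.uint8)
    m=np.zeros_like(m0);m[y0:y1,x0:x1]=m0[y0:y1,x0:x1]
    k,_=cv2.findContours(cv2.morphologyEx(m,cv2.MORPH_CLOSE,np.ones((3,3))),cv2.RETR_EXTERNAL,cv2.CHAIN_APPROX_NONE);k=max(k,key=cv2.contourArea)
    o,wh,e=minrect(ray(n,k[:,0],.008)[:,:2]);e=e*np.sign(e[0]);return o.round(4),np.round(wh,4),np.arctan2(e[1],e[0]).round(4)
E
python3 - <<'E'
from h import *
a,D=grab_frame("side");b,E=grab_frame("top");np.save("E.npy",E);cv2.imwrite("pics/b9.png",b)
x=cv2.resize(a[90:230,250:360],None,fx=4,fy=4,interpolation=cv2.INTER_CUBIC);y=cv2.resize(b[110:290,190:460],None,fx=1.3,fy=1.3,interpolation=cv2.INTER_CUBIC)
o=np.zeros((560,800,3),np.uint8);o[:560,:440]=x[:560];o[:234,449:800]=y[:234,:351];cv2.imwrite("pics/s9.png",o)
print(wedge(b)[:3],tile(b,(200,210,242,282)),tile(b,(308,217,342,272)))
go([.45,.1497,.30],.21,0)
E
```

```text
(array([ 0.47944182, -0.33121777]), [0.07523498684167862, 0.11987743526697159], np.float32(0.10375054)) (array([0.5395, 0.1967]), array([0., 0.]), np.float32(nan)) (array([ 0.4745, -0.0735]), array([0.045 , 0.1001]), np.float32(-0.2162))
row [-0.734, -0.051, -0.119] [-1.6, 9.91, -8.31] rows>= 7h.py:18: RuntimeWarning: invalid value encountered in divide
  return np.array(r[0]),sorted(r[1]),e/np.linalg.norm(e)
```

View pics/s9.png

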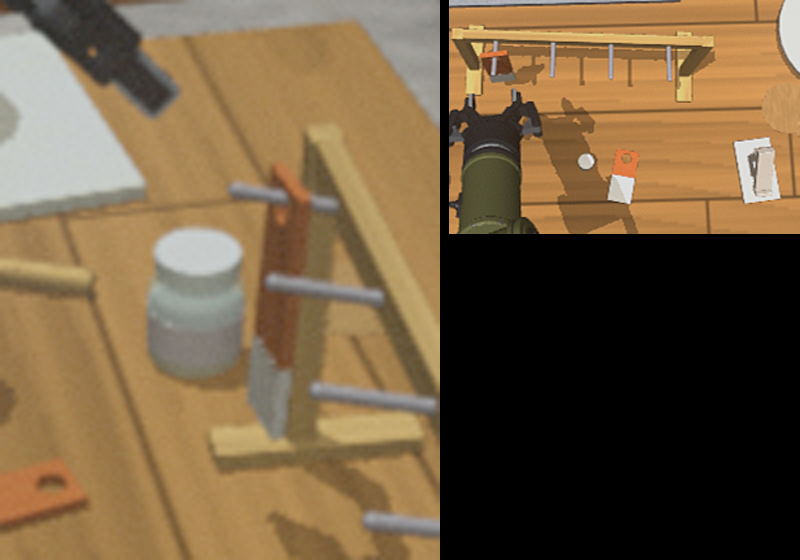

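Emit:
apply_moves(targets=[-0.73, -0.05, -0.12, -1.6, 9.9, -8.3, 0.7, -0.73, -0.05, -0.12, -1.6, 9.9, -8.3, 0.7, -0.73, -0.05, -0.12, -1.6, 9.9, -8.3, 0.7, -0.73, -0.05, -0.12, -1.6, 9.9, -8.3, 0.7, -0.73, -0.05, -0.12, -1.6, 9.9, -8.3, 0.7, -0.73, -0.05, -0.12, -1.6, 9.9, -8.3, 0.7, -0.73, -0.05, -0.12, -1.6, 9.9, -8.3, 0.7, -0.73, -0.05, -0.12, -1.6, 9.9, -8.3, 0.7, -0.73, -0.05, -0.12, -1.6, 9.9, -8.3, 0.7, -0.73, -0.05, -0.12, -1.6, 9.9, -8.3, 0.7])

```text
t: 15.68
eef_pos: [0.4488, 0.1495, 0.2992]
eef_rot: [-0.001, 0.777, -0.629, 0.002]
contact_force: [-0.4, -0.5, -0.7]
gripper_width: 0.698
```

```bash
python3 - <<'E'
from h import *
s=sense();print(s["eef_pos"],s["joints"].round(2))
go([*tilept((.4784,.1858),.2147,.005),.05],.2147,0)
a,D=grab_frame("side")
# hole of 140 tile expected pixel, check it's unmoved: dark blob near it
e=tilept((.4784,.1858),.2147,.054);uv=proj("side",[*e,.008])[0];print(uv)
g=cv2.cvtColor(a,cv2.COLOR_BGR2HSV);x,y=uv.astype(int);print(g[y-6:y+7:2,x-10:x+11:2,0])
E
```

```text
[0.44875975 0.14945431 0.2992289 ] [ 0.23  0.11  1.59 -0.    1.43  1.59]
row [-0.003, -0.002, -0.004] [-2.98, -4.08, 24.93] rows>= 8
[262.30683609 210.81284968]
[[18 17 18 17 17 16 13 17 17 17 17]
 [18 16 15 14 13 12 12 15 18 18 16]
 [13 13 13 13 12 12 12 13 15 17 17]
 [12 13 13 13 14 12 14 12 14 17 17]
 [13 13 14 13 14 17 16 13 12 15 18]
 [13 13 13 12 13 12 13 13 13 13 16]
 [12 12 14 12 13 12 13 13 12 14 17]]
```

Emit:
apply_moves(targets=[0, 0, 0, -3, -4.1, 4, 0.7, 0, 0, 0, -3, -4.1, 8, 0.7, 0, 0, 0, -3, -4.1, 12, 0.7, 0, 0, 0, -3, -4.1, 16, 0.7, 0, 0, 0, -3, -4.1, 20, 0.7, 0, 0, 0, -3, -4.1, 23, 0.7, 0, 0, 0, -3, -4.1, 25, 0.7, 0, 0, 0, -3, -4.1, 25, 0.7])

```text
t: 16.4
eef_pos: [0.4802, 0.1863, 0.0469]
eef_rot: [0.002, 0.778, -0.629, -0.0]
contact_force: [-1.0, 0.1, 0.4]
gripper_width: 0.699
```

```bash
python3 - <<'E'
from h import *
go([*tilept((.4784,.1858),.2147,.005),.001],.2147,0)
E
```

```text
row [0.004, -0.002, -0.004] [-0.0, -0.34, 4.58] rows>= 3
```

Emit:
apply_moves(targets=[0, 0, 0, 0, -0.3, 2.5, 0.7, 0, 0, 0, 0, -0.3, 4, 0.7, 0, 0, 0, 0, -0.3, 4.6, 0.7, 0, 0, 0, 0, -0.3, 4.6, 0.7, 0, 0, 0, 0, -0.3, 4.6, 0.3, 0, 0, 0, 0, -0.3, 4.6, 0.3, 0, 0, 0, 0, -0.3, 4.6, 0.3, 0, 0, 0, 0, -0.3, 4.6, 0.3, 0, 0, 0, 0, -0.3, 4.6, 0.3, 0, 0, 0, 0, -0.3, 4.6, 0.3, 0, 0, 0, 0, -0.3, 4.6, 0.3, 0, 0, 0, 0, -0.3, 4.6, 0.3])

```text
t: 17.4
eef_pos: [0.4906, 0.1892, 0.0079]
eef_rot: [-0.004, 0.777, -0.629, 0.004]
contact_force: [-1.2, 0.7, 12.6]
gripper_width: 0.302
```

```bash
python3 - <<'E'
from h import *
go([.45,.10,.22],.12,0)
E
```

```text
row [-0.011, -0.0, 0.09] [7.89, 5.6, -21.27] rows>= 7
```

Emit:
apply_moves(targets=[0, 0, 0, 0, 0, -0.5, 0.3, 0, 0, 0, 0, 0, -2, 0.5, 0, 0, 0, 0, 0, -6, 0.7, 0, 0, 0, 8, 5.6, -12, 0.7, 0, 0, 0, 10, 11, -15, 0.7, 0, 0, 0, 13, 11, -18, 0.7, 0, 0, 0, 17, 11, -20, 0.7, 0, 0, 0, 20, 11, -20, 0.7, 0, 0, 0, 20, 11, -20, 0.7, 0, 0, 0, 20, 11, -20, 0.7])

```text
t: 18.23
eef_pos: [0.4218, -0.0334, 0.2079]
eef_rot: [-0.002, 0.777, -0.629, 0.005]
contact_force: [0.8, -0.2, 0.7]
gripper_width: 0.703
```

```bash
python3 - <<'E'
from h import *
a,D=grab_frame("side");b,E=grab_frame("top")
print(tile(b,(195,205,250,290)),sense()["eef_pos"])
x=cv2.resize(b[190:300,190:300],None,fx=3.6,fy=3.6);y=cv2.resize(a[170:280,190:300],None,fx=3.6,fy=3.6)
cv2.imwrite("pics/s10.png",np.hstack([x,y]))
E
```

```text
(array([0.478 , 0.1859]), array([0.0455, 0.1395]), np.float32(0.2217)) [ 0.42294633 -0.03343952  0.20773589]
```

View pics/s10.png

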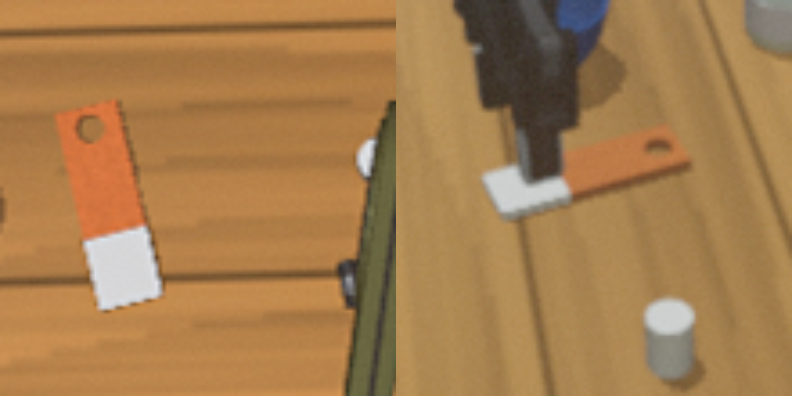

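```bash
python3 - <<'E'
from h import *
go([*tilept((.478,.1859),.219,.005),.07],.219,0)
E
```

```text
row [-0.011, -0.006, -0.013] [-20.42, -10.23, 13.77] rows>= 8
```

Emit:
apply_moves(targets=[-0.01, -0.01, -0.01, -20.4, -10.2, 6, 0.7, -0.01, -0.01, -0.01, -20.4, -10.2, 6, 0.7, -0.01, -0.01, -0.01, -20.4, -10.2, 6, 0.7, -0.01, -0.01, -0.01, -20.4, -10.2, 6, 0.7, -0.01, -0.01, -0.01, -20.4, -10.2, 6, 0.7, -0.01, -0.01, -0.01, -20.4, -10.2, 9, 0.7, -0.01, -0.01, -0.01, -20.4, -10.2, 13.8, 0.7, -0.01, -0.01, -0.01, -20.4, -10.2, 13.8, 0.7, -0.01, -0.01, -0.01, -20.4, -10.2, 13.8, 0.7, -0.01, -0.01, -0.01, -20.4, -10.2, 13.8, 0.7])

```text
t: 19.17
eef_pos: [0.4782, 0.1904, 0.0665]
eef_rot: [0.0, 0.781, -0.625, -0.006]
contact_force: [0.8, 0.1, 0.2]
gripper_width: 0.698
```

```bash
python3 - <<'E'
from h import *
go([*tilept((.478,.1859),.219,.005),.001],.219,0)
E
```

```text
row [0.008, 0.008, 0.002] [0.48, -0.43, 6.55] rows>= 3
```

```bash
sed -i 's/^    s=sense();q=s\["eef_rot"\];R=/    S=[(grab_frame("side"),sense())[1] for _ in range(3)];s=dict(S[0],eef_pos=np.mean([k["eef_pos"] for k in S],0));print("spread",np.ptp([k["eef_pos"] for k in S],0).round(4),"avg",s["eef_pos"].round(4),"j",s["joints"].round(2));q=np.mean([k["eef_rot"]*np.sign(k["eef_rot"][1]) for k in S],0);R=/' h.py; python3 - <<'E'
from h import *
go([*tilept((.478,.1859),.219,.005),.001],.219,0)
E
```

```text
spread [0.0011 0.0001 0.0009] avg [0.4801 0.1903 0.0682] j [0.29 0.41 1.83 0.01 0.9  1.63]
row [0.003, 0.009, 0.001] [0.44, -0.22, 6.71] rows>= 3
```

Emit:
apply_moves(targets=[0, 0.01, 0, 0.4, -0.25, 3, 0.7, 0, 0.01, 0, 0.4, -0.25, 5.5, 0.7, 0, 0.01, 0, 0.4, -0.25, 6.9, 0.7, 0, 0.01, 0, 0.4, -0.25, 6.9, 0.7, 0, 0.01, 0, 0.4, -0.25, 6.9, 0.6, 0, 0.01, 0, 0.4, -0.25, 6.9, 0.4, 0, 0.01, 0, 0.4, -0.25, 6.9, 0.3, 0, 0.01, 0, 0.4, -0.25, 6.9, 0.3, 0, 0.01, 0, 0.4, -0.25, 6.9, 0.3, 0, 0.01, 0, 0.4, -0.25, 6.9, 0.3])

```text
t: 20.15
eef_pos: [0.4836, 0.1876, -0.0006]
eef_rot: [0.001, 0.781, -0.625, 0.0]
contact_force: [-1.1, -2.5, 7.8]
gripper_width: 0.493
```

```bash
python3 - <<'E'
from h import *
go([.42,.10,.22],.12,0)
E
```

```text
spread [0. 0. 0.] avg [ 0.4835  0.1876 -0.0006] j [ 0.29  0.52  1.89 -0.    0.73  1.64]
row [0.002, -0.002, 0.101] [7.2, 8.16, -22.03] rows>= 7
```

Emit:
apply_moves(targets=[0, 0, 0, 0, 0, -3, 0.3, 0, 0, 0, 0, 0, -7, 0.3, 0, 0, 0, 0, 0, -11, 0.3, 0, 0, 0, 0, 2, -15, 0.3, 0, 0, 0.1, 7.2, 8.2, -22, 0.3, 0, 0, 0.1, 7.2, 8.2, -22, 0.3, 0, 0, 0.1, 7.2, 8.2, -22, 0.3, 0, 0, 0.1, 7.2, 8.2, -22, 0.3, 0, 0, 0.1, 7.2, 8.2, -22, 0.3])

```text
t: 21.05
eef_pos: [0.4192, 0.0992, 0.2204]
eef_rot: [0.001, 0.748, -0.664, 0.001]
contact_force: [0.1, -0.0, -0.7]
gripper_width: 0.491
```

```bash
python3 - <<'E'
from h import *
b,E=grab_frame("top");print(wedge(b)[:3],sense()["gripper_width"])
o,y=(.479,-.3285),.12
go(wpt(o,y,.014-.042,.079+.042+.05),y,np.pi/4)
E
```

```text
(array([ 0.47943649, -0.33141434]), [0.0753113180398941, 0.11931067705154419], np.float32(0.111305214)) 0.49309561014408787
spread [0.0002 0.0003 0.001 ] avg [0.419  0.1003 0.2178] j [ 0.14  0.12  1.8  -0.    1.23  1.59]
row [0.791, -0.001, 0.001] [43.28, 1.98, 4.76] rows>= 12
```

Emit:
apply_moves(targets=[0.79, 0, 0, 43.3, 2, 4.8, 0.3, 0.79, 0, 0, 43.3, 2, 4.8, 0.3, 0.79, 0, 0, 43.3, 2, 4.8, 0.3, 0.79, 0, 0, 43.3, 2, 4.8, 0.3, 0.79, 0, 0, 43.3, 2, 4.8, 0.3, 0.79, 0, 0, 43.3, 2, 4.8, 0.3, 0.79, 0, 0, 43.3, 2, 4.8, 0.3, 0.79, 0, 0, 43.3, 2, 4.8, 0.3, 0.79, 0, 0, 43.3, 2, 4.8, 0.3, 0.79, 0, 0, 43.3, 2, 4.8, 0.3, 0.79, 0, 0, 43.3, 2, 4.8, 0.3, 0.79, 0, 0, 43.3, 2, 4.8, 0.3, 0.79, 0, 0, 43.3, 2, 4.8, 0.3, 0.79, 0, 0, 43.3, 2, 4.8, 0.3, 0.79, 0, 0, 43.3, 2, 4.8, 0.3])

```text
t: 22.5
eef_pos: [0.4483, -0.2959, 0.1714]
eef_rot: [-0.286, 0.692, -0.613, 0.252]
contact_force: [0.6, -1.0, -0.2]
gripper_width: 0.492
```

```bash
python3 - <<'E'
from h import *
b,E=grab_frame("top");print(wedge(b)[:3],sense()["gripper_width"])
o,y=(.479,-.3285),.12
go(wpt(o,y,.014+.002,.079+.004),y,np.pi/4)
E
```

```text
(array([ 0.48379886, -0.32833749]), [0.0701647624373436, 0.10995638370513916], np.float32(0.11130524)) 0.49390813994062205
spread [0.0013 0.0084 0.0005] avg [ 0.4497 -0.3001  0.1722] j [-1.16  0.28  2.11  1.12  0.85 -0.53]
row [0.002, -0.004, 0.001] [3.13, 3.34, 9.28] rows>= 4
```

```bash
python3 - <<'E'
from h import *
o,y=(.479,-.3285),.12
go(wpt(o,y,.014+.002,.079+.004),y,np.pi/4)
E
```

```text
spread [0.0002 0.0016 0.0005] avg [ 0.4486 -0.2931  0.1722] j [-1.16  0.27  2.13  1.11  0.85 -0.53]
row [0.002, 0.002, 0.001] [3.9, 3.33, 9.27] rows>= 4
```

Emit:
apply_moves(targets=[0, 0, 0, 3.8, 2, 0, 0.3, 0, 0, 0, 3.8, 3.3, 2, 0.3, 0, 0, 0, 3.8, 3.3, 4, 0.3, 0, 0, 0, 3.8, 3.3, 6, 0.3, 0, 0, 0, 3.8, 3.3, 6, 0.3, 0, 0, 0, 3.8, 3.3, 6, 0.3])

```text
t: 23.35
eef_pos: [0.4724, -0.3276, 0.1071]
eef_rot: [-0.286, 0.692, -0.612, 0.253]
contact_force: [0.1, 0.5, -1.1]
gripper_width: 0.492
```

```bash
python3 - <<'E'
from h import *
o,y=(.479,-.3285),.12
go(wpt(o,y,.014+.000,.079+.001),y,np.pi/4)
E
```

```text
spread [0.0001 0.0011 0.0008] avg [ 0.4722 -0.3289  0.1082] j [-1.14  0.44  2.11  1.26  0.78 -0.72]
row [0.001, 0.0, 0.003] [0.04, 0.52, 3.46] rows>= 2
```

Emit:
apply_moves(targets=[0, 0, 0, 0, 0.1, 1.5, 0.3, 0, 0, 0, 0, 0.1, 2.6, 0.3, 0, 0, 0, 0, 0.3, 3.2, 0.3, 0, 0, 0, 0, 0.5, 3.5, 0.3, 0, 0, 0, 0, 0.5, 3.5, 0.3, 0, 0, 0, 0, 0.5, 3.5, 0.6, 0, 0, 0, 0, 0.5, 3.5, 0.68, 0, 0, 0, 0, 0.5, 3.5, 0.68, 0, 0, 0, 0, 0.5, 3.5, 0.68, 0, 0, 0, 0, 0.5, 3.5, 0.68, 0, 0, 0, 0, 0.5, 3.5, 0.68, 0, 0, 0, 0, 0.5, 1.5, 0.68, 0, 0, 0, 0, 0.5, -2, 0.68, 0, 0, 0, 0, 0.5, -6, 0.68, 0, 0, 0, 0, 0.5, -10, 0.68, 0, 0, 0, 0, 0.5, -10, 0.68, 0, 0, 0, 0, 0.5, -10, 0.68])

```text
t: 24.92
eef_pos: [0.3978, -0.3407, 0.1766]
eef_rot: [-0.284, 0.692, -0.613, 0.256]
contact_force: [0.1, 0.2, 0.6]
gripper_width: 0.68
```

```bash
cat >> h.py <<'E'
def hole(n,img,X,r=14):
    """hole in an orange tile near the projection of X: largest non-orange blob inside"""
    u,v=proj(n,X)[0].astype(int);hsv=cv2.cvtColor(img,cv2.COLOR_BGR2HSV).astype(int)[v-r:v+r,u-r:u+r]
    m=((hsv[...,0]>13)|(hsv[...,1]<150)).astype(np.uint8)
    k,_=cv2.findContours(m,cv2.RETR_LIST,cv2.CHAIN_APPROX_NONE);best=[]
    for c in k:
        x,y,w,h=cv2.boundingRect(c)
        if x>0 and y>0 and x+w<2*r and y+h<2*r and w*h>9: best.append((w*h,u-r+x+(w-1)/2,v-r+y+(h-1)/2,w,h))
    return sorted(best)[::-1][:2],(u,v)
def tri(uvs,uvt):
    A,b=[],[]
    for n,uv in(("side",uvs),("top",uvt)):
        c=get_calibration(n);R=np.array(c["R"]);t=np.array(c["t"]);a=[(uv[0]-c["cx"])/c["fx"],(uv[1]-c["cy"])/c["fy"]]
        for i in(0,1):A.append(R[i]-a[i]*R[2]);b.append(a[i]*t[2]-t[i])
    return np.linalg.lstsq(np.array(A),np.array(b),rcond=None)[0]
E
python3 - <<'E'
from h import *
a,D=grab_frame("side");b,E=grab_frame("top")
o,y=(.479,-.3285),.12
e=wpt(o,y,-.0428+.124*.7071,.0288+.124*.7071);print("eye expect",e)
h1,h2=hole("side",a,e),hole("top",b,e);print(h1,h2,proj("side",e),proj("top",e))
try: print(tri(h1[0][0][1:3],h2[0][0][1:3]))
except Exception as x: print(x)
go([.44,-.335,.23],.12,0.0)
E
```

```text
eye expect [ 0.52355765 -0.32312727  0.1164804 ]
([(140, np.float64(319.5), np.float64(367.5), 10, 14)], (np.int64(318), np.int64(367))) ([(40, np.float64(435.5), np.float64(217.0), 8, 5)], (np.int64(435), np.int64(217))) [[318.18073693 367.93657375]] [[435.32632534 217.2803692 ]]
[ 0.52477166 -0.32338689  0.11746113]
spread [0.0002 0.0004 0.0004] avg [ 0.3989 -0.338   0.1741] j [-1.32  0.29  2.09  1.03  0.96 -0.57]
row [-0.784, 0.001, 0.002] [0.2, -6.86, -1.06] rows>= 8
```

Emit:
apply_moves(targets=[-0.78, 0, 0, 0.2, -6.9, -1, 0.68, -0.78, 0, 0, 0.2, -6.9, -1, 0.68, -0.78, 0, 0, 0.2, -6.9, -1, 0.68, -0.78, 0, 0, 0.2, -6.9, -1, 0.68, -0.78, 0, 0, 0.2, -6.9, -1, 0.68, -0.78, 0, 0, 0.2, -6.9, -1, 0.68, -0.78, 0, 0, 0.2, -6.9, -1, 0.68, -0.78, 0, 0, 0.2, -6.9, -1, 0.68, -0.78, 0, 0, 0.2, -6.9, -1, 0.68, -0.78, 0, 0, 0.2, -6.9, -1, 0.68])

```text
t: 26.0
eef_pos: [0.4423, -0.3338, 0.229]
eef_rot: [-0.002, 0.75, -0.661, 0.001]
contact_force: [0.9, -0.2, -0.2]
gripper_width: 0.681
```

```bash
python3 - <<'E'
from h import *
go([.52,-.323,.16],.12,0.0)
E
```

```text
spread [0.0017 0.0009 0.0006] avg [ 0.4398 -0.3344  0.2292] j [-0.73  0.28  1.56  0.    1.31  0.72]
row [-0.004, 0.001, 0.002] [-0.15, -8.07, 6.95] rows>= 4
```

Emit:
apply_moves(targets=[0, 0, 0, -0.15, -4, 0, 0.68, 0, 0, 0, -0.15, -8.1, 0, 0.68, 0, 0, 0, -0.15, -8.1, 4, 0.68, 0, 0, 0, -0.15, -8.1, 7, 0.68, 0, 0, 0, -0.15, -8.1, 7, 0.68, 0, 0, 0, -0.15, -8.1, 7, 0.68, 0, 0, 0, -0.15, -8.1, 7, 0.68])

```text
t: 26.73
eef_pos: [0.5201, -0.3256, 0.1624]
eef_rot: [-0.001, 0.748, -0.664, 0.003]
contact_force: [-0.6, -0.5, 1.5]
gripper_width: 0.679
```

```bash
python3 - <<'E'
from h import *
go([.52,-.323,.109],.12,0.0)
E
```

```text
spread [0.0005 0.0001 0.0004] avg [ 0.5212 -0.326   0.1635] j [-0.63  0.41  1.52  0.    1.2   0.82]
row [-0.008, -0.005, -0.001] [-0.34, 0.12, 5.45] rows>= 3
```

Emit:
apply_moves(targets=[0, 0, 0, -0.3, 0.1, 2.5, 0.68, 0, 0, 0, -0.3, 0.1, 4.5, 0.68, 0, 0, 0, -0.3, 0.1, 5.5, 0.68, 0, 0, 0, -0.3, 0.1, 5.5, 0.6, 0, 0, 0, -0.3, 0.1, 5.5, 0.4, 0, 0, 0, -0.3, 0.1, 5.5, 0.3, 0, 0, 0, -0.3, 0.1, 5.5, 0.3, 0, 0, 0, -0.3, 0.1, 5.5, 0.3, 0, 0, 0, -0.3, 0.1, 5.5, 0.3, 0, 0, 0, -0.3, 0.1, 5.5, 0.3])

```text
t: 27.72
eef_pos: [0.5204, -0.3224, 0.1073]
eef_rot: [-0.001, 0.748, -0.663, 0.003]
contact_force: [-1.7, 0.7, 4.5]
gripper_width: 0.493
```

```bash
python3 - <<'E'
from h import *
go([.46,-.20,.30],.0,.74)
E
```

```text
spread [0.0001 0.0001 0.0002] avg [ 0.5203 -0.3224  0.1071] j [-0.62  0.47  1.59  0.    1.08  0.82]
row [0.733, 0.042, 0.116] [-12.81, 4.4, -19.36] rows>= 7
```

Emit:
apply_moves(targets=[0, 0, 0, 0, 0, -3, 0.3, 0, 0, 0, 0, 0, -7, 0.3, 0.73, 0.04, 0.12, -12.8, 4.4, -19.4, 0.3, 0.73, 0.04, 0.12, -12.8, 4.4, -19.4, 0.3, 0.73, 0.04, 0.12, -12.8, 4.4, -19.4, 0.3, 0.73, 0.04, 0.12, -12.8, 4.4, -19.4, 0.3, 0.73, 0.04, 0.12, -12.8, 4.4, -19.4, 0.3, 0.73, 0.04, 0.12, -12.8, 4.4, -19.4, 0.3, 0.73, 0.04, 0.12, -12.8, 4.4, -19.4, 0.3, 0.73, 0.04, 0.12, -12.8, 4.4, -19.4, 0.3, 0.73, 0.04, 0.12, -12.8, 4.4, -19.4, 0.3, 0.73, 0.04, 0.12, -12.8, 4.4, -19.4, 0.3])

```text
t: 28.87
eef_pos: [0.4604, -0.2006, 0.3002]
eef_rot: [0.255, -0.659, 0.661, -0.254]
contact_force: [0.2, 0.7, -1.0]
gripper_width: 0.493
```

```bash
python3 - <<'E'
from h import *
go([.56,.06,.26],.0,.74)
E
```

```text
spread [0.0001 0.0003 0.0002] avg [ 0.4607 -0.2005  0.3002] j [-0.9  -0.08  2.05  0.79  0.84  0.23]
row [0.005, 0.001, -0.003] [-26.05, -4.58, 9.67] rows>= 8
```

Emit:
apply_moves(targets=[0, 0, 0, -26, -4.6, 9.7, 0.3, 0, 0, 0, -26, -4.6, 9.7, 0.3, 0, 0, 0, -26, -4.6, 9.7, 0.3, 0, 0, 0, -26, -4.6, 9.7, 0.3, 0, 0, 0, -26, -4.6, 9.7, 0.3, 0, 0, 0, -26, -4.6, 9.7, 0.3, 0, 0, 0, -26, -4.6, 9.7, 0.3, 0, 0, 0, -26, -4.6, 9.7, 0.3, 0, 0, 0, -26, -4.6, 9.7, 0.3, 0, 0, 0, -26, -4.6, 9.7, 0.3, 0, 0, 0, -26, -4.6, 9.7, 0.3, 0, 0, 0, -26, -4.6, 9.7, 0.3, 0, 0, 0, -26, -4.6, 9.7, 0.3, 0, 0, 0, -26, -4.6, 9.7, 0.3])

```text
t: 30.18
eef_pos: [0.5594, 0.0591, 0.2596]
eef_rot: [0.255, -0.658, 0.662, -0.253]
contact_force: [0.3, 0.1, -0.5]
gripper_width: 0.494
```

```bash
python3 - <<'E'
from h import *
tip=np.array([.6203,.0561,.2355]);ex=np.array([-.0038,0,.0101])
go(tip+[-.014,.001,.003]-ex,.0,.74)
E
```

```text
spread [0.0001 0.0001 0.0001] avg [0.5595 0.059  0.2597] j [ 0.05  0.01  2.08 -0.12  0.31  1.73]
row [0.005, -0.0, -0.006] [0.18, -1.65, 5.72] rows>= 3
```

Emit:
apply_moves(targets=[0, 0, 0, 0.2, -0.6, 2, 0.3, 0, 0, 0, 0.2, -1.2, 4, 0.3, 0, 0, 0, 0.2, -1.6, 5.7, 0.3, 0, 0, 0, 0.2, -1.6, 5.7, 0.3, 0, 0, 0, 0.2, -1.6, 5.7, 0.3, 0, 0, 0, 0.2, -1.6, 5.7, 0.3])

```text
t: 30.83
eef_pos: [0.6091, 0.0576, 0.2279]
eef_rot: [0.255, -0.658, 0.662, -0.253]
contact_force: [0.1, 1.1, -1.1]
gripper_width: 0.492
```

```bash
python3 - <<'E'
from h import *
tip=np.array([.6203,.0561,.2355]);ex=np.array([-.0038,0,.0101])
a,_=grab_frame("side");b,_=grab_frame("top")
x=cv2.resize(a[110:210,250:360],None,fx=4.4,fy=4.4,interpolation=cv2.INTER_CUBIC);y=cv2.resize(b[120:200,235:295],None,fx=5.5,fy=5.5,interpolation=cv2.INTER_CUBIC)
cv2.imwrite("pics/s11.png",np.hstack([x,y]))
go(tip+[.036,-.0023,.001-.0096]-ex,.0,.74)
E
```

```text
spread [0.0002 0.0001 0.0001] avg [0.6092 0.058  0.2287] j [ 0.04  0.13  2.05 -0.13  0.22  1.73]
row [0.004, 0.001, -0.005] [0.41, -2.97, 4.3] rows>= 3
```

View pics/s11.png

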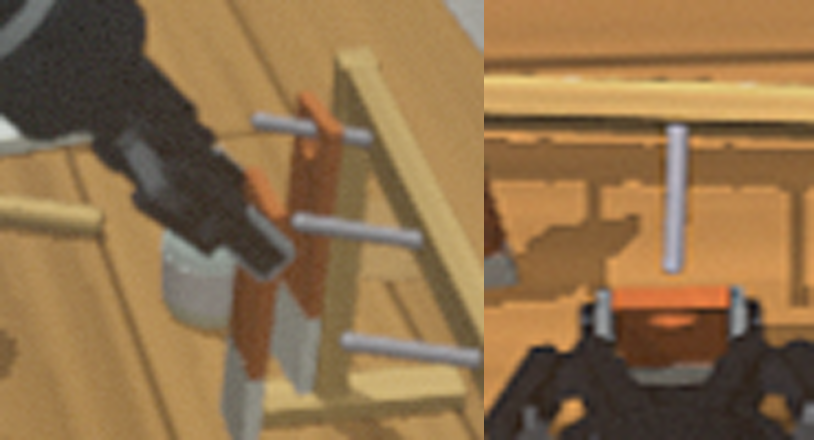

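Emit:
apply_moves(targets=[0, 0, 0, 0.05, -0.5, 0.7, 0.3, 0, 0, 0, 0.1, -1, 1.4, 0.3, 0, 0, 0, 0.2, -1.5, 2.1, 0.3, 0, 0, 0, 0.25, -2, 2.9, 0.3, 0, 0, 0, 0.3, -2.5, 3.6, 0.3, 0, 0, 0, 0.4, -3, 4.3, 0.3, 0, 0, 0, 0.4, -3, 4.3, 0.3, 0, 0, 0, 0.4, -3, 4.3, 0.3, 0, 0, 0, 0.4, -3, 4.3, 0.3])

```text
t: 31.83
eef_pos: [0.6605, 0.0539, 0.2157]
eef_rot: [0.255, -0.659, 0.661, -0.253]
contact_force: [-0.0, -0.1, -1.5]
gripper_width: 0.492
```

```bash
python3 - <<'E'
from h import *
tip=np.array([.6203,.0561,.2355]);ex=np.array([-.0038,0,.0101])
print(sense()["contact_force"]);go(tip+[.034,-.0022,-.0145]-ex,.0,.74)
E
```

```text
[-0.02099361 -0.1472517  -1.47127835]
spread [0.0001 0.0001 0.0003] avg [0.6603 0.054  0.2161] j [ 0.03  0.22  1.98 -0.08  0.21  1.68]
row [0.005, 0.001, -0.005] [0.01, 0.51, 0.24] rows>= 2
```

Inserted without contact. Lower, release, back off.

Emit:
apply_moves(targets=[0, 0, 0, 0, 0.2, 0.2, 0.3, 0, 0, 0, 0, 0.4, 0.35, 0.3, 0, 0, 0, 0, 0.4, 0.35, 0.3, 0, 0, 0, 0, 0.4, 0.35, 0.6, 0, 0, 0, 0, 0.4, 0.35, 0.66, 0, 0, 0, 0, 0.4, 0.35, 0.66, 0, 0, 0, 0, 0.4, 0.35, 0.66, 0, 0, 0, 0, 0.4, 0.35, 0.66, 0, 0, 0, 0, 0.4, -1.2, 0.66, 0, 0, 0, 0, 0.4, -3, 0.66, 0, 0, 0, 0, 0.4, -6, 0.66, 0, 0, 0, 0, 0.4, -9, 0.66, 0, 0, 0, 0, 0.4, -12, 0.66, 0, 0, 0, 0, 0.4, -12, 0.66, 0, 0, 0, 0, 0.4, -12, 0.66])

```text
t: 33.23
eef_pos: [0.5774, 0.0539, 0.3049]
eef_rot: [0.257, -0.658, 0.661, -0.255]
contact_force: [-0.5, -0.6, -0.5]
gripper_width: 0.655
```

```bash
python3 - <<'E'
from h import *
a,D=grab_frame("side");b,E=grab_frame("top");W=cloud("top",E);V=cloud("side",D)
print(wedge(b)[:3])
for c,(nm) in((W,"top"),(V,"side")):
    img=b if nm=="top" else a;hsv=cv2.cvtColor(img,cv2.COLOR_BGR2HSV)
    m=(hsv[...,0]<=12)&(hsv[...,1]>150)&(c[...,2]>.1)&(c[...,2]<.29)&(c[...,0]>.55)&(c[...,0]<.72)
    for lo,hi in((.01,.1),(.1,.2)):
        q=c[m&(c[...,1]>lo)&(c[...,1]<hi)];print(nm,len(q),q.min(0).round(3) if len(q) else"",q.max(0).round(3) if len(q) else "")
go([.43,-.02,.25],-.218,0)
E
```

```text
(array([ 0.47947901, -0.33138204]), [0.07551798969507217, 0.11923184990882874], np.float32(0.11378585))
top 212 [0.648 0.034 0.152] [0.66  0.076 0.242]
top 239 [0.651 0.129 0.135] [0.666 0.172 0.242]
side 55 [0.649 0.031 0.15 ] [0.658 0.074 0.239]
side 48 [0.653 0.126 0.135] [0.664 0.167 0.239]
spread [0.     0.     0.0006] avg [0.5774 0.0538 0.3011] j [ 0.03 -0.02  1.99 -0.05  0.44  1.65]
row [-0.73, 0.082, 0.204] [7.44, 14.34, -6.07] rows>= 8
```

Emit:
apply_moves(targets=[-0.73, 0.08, 0.2, 7.4, 14.3, -6.1, 0.65, -0.73, 0.08, 0.2, 7.4, 14.3, -6.1, 0.65, -0.73, 0.08, 0.2, 7.4, 14.3, -6.1, 0.65, -0.73, 0.08, 0.2, 7.4, 14.3, -6.1, 0.65, -0.73, 0.08, 0.2, 7.4, 14.3, -6.1, 0.65, -0.73, 0.08, 0.2, 7.4, 14.3, -6.1, 0.65, -0.73, 0.08, 0.2, 7.4, 14.3, -6.1, 0.65, -0.73, 0.08, 0.2, 7.4, 14.3, -6.1, 0.65, -0.73, 0.08, 0.2, 7.4, 14.3, -6.1, 0.65, -0.73, 0.08, 0.2, 7.4, 14.3, -6.1, 0.65, -0.73, 0.08, 0.2, 7.4, 14.3, -6.1, 0.65, -0.73, 0.08, 0.2, 7.4, 14.3, -6.1, 0.65])

```text
t: 34.48
eef_pos: [0.429, -0.0191, 0.2517]
eef_rot: [0.001, -0.628, 0.778, -0.001]
contact_force: [1.2, 0.4, 0.3]
gripper_width: 0.651
```

```bash
python3 - <<'E'
from h import *
go([*tilept((.4747,-.0735),-.22,.002),.07],-.22,0)
E
```

```text
spread [0.0004 0.0001 0.0001] avg [ 0.4295 -0.0193  0.2519] j [-0.14  0.08  1.75  0.    1.31  1.64]
row [-0.003, 0.001, 0.007] [4.37, -5.71, 18.21] rows>= 6
```

Emit:
apply_moves(targets=[0, 0, 0, 4.4, -5.7, 3, 0.65, 0, 0, 0, 4.4, -5.7, 6, 0.65, 0, 0, 0, 4.4, -5.7, 9, 0.65, 0, 0, 0, 4.4, -5.7, 13, 0.65, 0, 0, 0, 4.4, -5.7, 16, 0.65, 0, 0, 0, 4.4, -5.7, 18.2, 0.65, 0, 0, 0, 4.4, -5.7, 18.2, 0.65, 0, 0, 0, 4.4, -5.7, 18.2, 0.65, 0, 0, 0, 4.4, -5.7, 18.2, 0.65])

```text
t: 35.38
eef_pos: [0.4781, -0.0747, 0.0709]
eef_rot: [0.002, -0.628, 0.778, -0.001]
contact_force: [-0.7, 0.3, 0.6]
gripper_width: 0.649
```

```bash
python3 - <<'E'
from h import *
go([*tilept((.4747,-.0735),-.22,.002),-.001],-.22,0)
E
```

```text
spread [0.0001 0.     0.0002] avg [ 0.4786 -0.0748  0.0715] j [-0.24  0.37  1.9   0.    0.86  1.54]
row [-0.006, 0.001, 0.007] [-0.03, 0.25, 7.25] rows>= 3
```

Emit:
apply_moves(targets=[0, 0, 0, 0, 0.25, 3, 0.65, 0, 0, 0, 0, 0.25, 6, 0.65, 0, 0, 0, 0, 0.25, 7.2, 0.65, 0, 0, 0, 0, 0.25, 7.2, 0.65, 0, 0, 0, 0, 0.25, 7.2, 0.55, 0, 0, 0, 0, 0.25, 7.2, 0.4, 0, 0, 0, 0, 0.25, 7.2, 0.3, 0, 0, 0, 0, 0.25, 7.2, 0.3, 0, 0, 0, 0, 0.25, 7.2, 0.3, 0, 0, 0, 0, 0.25, 7.2, 0.3])

```text
t: 36.37
eef_pos: [0.4758, -0.0741, -0.0011]
eef_rot: [0.002, -0.628, 0.778, -0.001]
contact_force: [-0.9, 0.2, 6.8]
gripper_width: 0.49
```

```bash
python3 - <<'E'
from h import *
go([.43,-.10,.22],.12,0)
E
```

```text
spread [0. 0. 0.] avg [ 0.4758 -0.0741 -0.001 ] j [-0.24  0.49  1.98  0.    0.67  1.54]
row [-0.005, 0.0, -0.333] [3.47, 3.82, -22.13] rows>= 7
```

Emit:
apply_moves(targets=[0, 0, 0, 0, 0, -3, 0.3, 0, 0, 0, 0, 0, -7, 0.3, 0, 0, 0, 0, 0, -11, 0.3, 0, 0, -0.33, 3.5, 3.8, -22, 0.3, 0, 0, -0.33, 3.5, 3.8, -22, 0.3, 0, 0, -0.33, 3.5, 3.8, -22, 0.3, 0, 0, -0.33, 3.5, 3.8, -22, 0.3, 0, 0, -0.33, 3.5, 3.8, -22, 0.3, 0, 0, -0.33, 3.5, 3.8, -22, 0.3])

```text
t: 37.27
eef_pos: [0.4293, -0.1, 0.2176]
eef_rot: [-0.001, 0.747, -0.665, 0.001]
contact_force: [0.6, -0.3, -1.0]
gripper_width: 0.49
```

```bash
python3 - <<'E'
from h import *
b,E=grab_frame("top");print(wedge(b)[:3],sense()["gripper_width"])
o,y=(.479,-.3285),.12
go(wpt(o,y,-.0032-.042,.0614+.042+.05),y,np.pi/4)
E
```

```text
(array([ 0.47962266, -0.33425999]), [0.07216338068246841, 0.11999896168708801], np.float32(0.15364458)) 0.4923150670170867
spread [0.0001 0.     0.0002] avg [ 0.4289 -0.0996  0.216 ] j [-0.33  0.13  1.79  0.    1.22  1.13]
row [0.786, 0.001, -0.004] [23.34, 2.2, 6.22] rows>= 8
```

```bash
python3 - <<'E'
from h import *
b,E=grab_frame("top");w=wedge(b);print(w[:3])
hull=cv2.convexHull(w[3].astype(np.float32));print(cv2.approxPolyDP(hull,.004,True)[:,0].round(4).tolist())
print(wedge2(b,E))
a,D=grab_frame("side");D0=np.load("side0.npy");o=np.array([.479,-.3285])
a0=cv2.imread("pics/side0.png")
u,v=proj("side",[*o,.05])[0].astype(int);d=np.abs(a[v-50:,u-60:u+60].astype(int)-a0[v-50:,u-60:u+60]).max(-1);print((d>50).mean())
V=cloud("side",D).reshape(-1,3);V0=cloud("side",D0).reshape(-1,3)
for q in(V0,V):
    k=q[(np.linalg.norm(q[:,:2]-o,axis=1)<.12)&(q[:,2]>.03)&(q[:,2]<.1)];print(len(k),k.mean(0).round(4),k[k[:,2]>.08].mean(0).round(4))
cv2.imwrite("pics/s12.png",np.hstack([cv2.resize(b[190:290,380:480],None,fx=4,fy=4),cv2.resize(a[320:420,220:320],None,fx=4,fy=4)]))
E
```

```text
(array([ 0.48239726, -0.34045807]), [0.06703958660364151, 0.12774698436260223], np.float32(0.31250536))
[[0.5422000288963318, -0.3549000024795532], [0.5336999893188477, -0.29159998893737793], [0.4205000102519989, -0.33390000462532043], [0.4244999885559082, -0.36890000104904175], [0.51419997215271, -0.3653999865055084]]
(array([ 0.47996537, -0.33507488]), np.float64(0.14804272126466816), np.int64(139), np.float64(0.017174135917901484))
0.0107981220657277
1334 [ 0.4801 -0.3339  0.0593] [ 0.503  -0.329   0.0858]
1329 [ 0.4803 -0.3339  0.0594] [ 0.5031 -0.3289  0.0858]
```

Emit:
apply_moves(targets=[0.79, 0, 0, 23.3, 2.2, 6.2, 0.3, 0.79, 0, 0, 23.3, 2.2, 6.2, 0.3, 0.79, 0, 0, 23.3, 2.2, 6.2, 0.3, 0.79, 0, 0, 23.3, 2.2, 6.2, 0.3, 0.79, 0, 0, 23.3, 2.2, 6.2, 0.3, 0.79, 0, 0, 23.3, 2.2, 6.2, 0.3, 0.79, 0, 0, 23.3, 2.2, 6.2, 0.3, 0.79, 0, 0, 23.3, 2.2, 6.2, 0.3, 0.79, 0, 0, 23.3, 2.2, 6.2, 0.3, 0.79, 0, 0, 23.3, 2.2, 6.2, 0.3, 0.79, 0, 0, 23.3, 2.2, 6.2, 0.3, 0.79, 0, 0, 23.3, 2.2, 6.2, 0.3, 0.79, 0, 0, 23.3, 2.2, 6.2, 0.3, 0.79, 0, 0, 23.3, 2.2, 6.2, 0.3, 0.79, 0, 0, 23.3, 2.2, 6.2, 0.3, 0.79, 0, 0, 23.3, 2.2, 6.2, 0.3])

```text
t: 38.9
eef_pos: [0.4357, -0.3332, 0.1561]
eef_rot: [-0.288, 0.69, -0.612, 0.256]
contact_force: [0.2, -0.7, -0.8]
gripper_width: 0.496
```

```bash
python3 - <<'E'
from h import *
grab_frame("top");b,E=grab_frame("top");print(wedge(b)[:3])
o,y=(.479,-.3285),.12
go(wpt(o,y,-.0032,.0614+.001),y,np.pi/4)
E
```

```text
(array([ 0.47947717, -0.33140981]), [0.0753113180398941, 0.11939255893230438], np.float32(0.1113054))
spread [0.0002 0.0002 0.0002] avg [ 0.4353 -0.3337  0.1557] j [-1.23  0.33  2.1   1.11  0.89 -0.6 ]
row [-0.007, -0.002, -0.002] [-0.01, 3.78, 9.46] rows>= 4
```

Emit:
apply_moves(targets=[0, 0, 0, 0, 2.5, 1, 0.3, 0, 0, 0, 0, 3.2, 3.5, 0.3, 0, 0, 0, 0, 3.2, 6, 0.3, 0, 0, 0, 0, 3.2, 8, 0.3, 0, 0, 0, 0, 3.2, 8.8, 0.3, 0, 0, 0, 0, 3.5, 9.3, 0.3, 0, 0, 0, 0, 3.8, 9.5, 0.3, 0, 0, 0, 0, 3.8, 9.5, 0.3, 0, 0, 0, 0, 3.8, 9.5, 0.3])

```text
t: 39.9
eef_pos: [0.4753, -0.3297, 0.062]
eef_rot: [-0.288, 0.689, -0.613, 0.257]
contact_force: [0.2, -0.2, -0.2]
gripper_width: 0.491
```

Emit:
apply_moves(targets=[0, 0, 0, 0, 0, 0, 0.6, 0, 0, 0, 0, 0, 0, 0.68, 0, 0, 0, 0, 0, 0, 0.68, 0, 0, 0, 0, 0, 0, 0.68, 0, 0, 0, 0, 0, 0, 0.68, 0, 0, 0, 0, 0, 0, 0.68, 0, 0, 0, 0, 0, -2, 0.68, 0, 0, 0, 0, 0, -5, 0.68, 0, 0, 0, 0, 0, -9, 0.68, 0, 0, 0, 0, 0, -13, 0.68, 0, 0, 0, 0, 0, -13, 0.68, 0, 0, 0, 0, 0, -13, 0.68])

```text
t: 40.9
eef_pos: [0.383, -0.3419, 0.1544]
eef_rot: [-0.287, 0.689, -0.614, 0.258]
contact_force: [0.0, 0.2, -0.6]
gripper_width: 0.683
```

```bash
python3 - <<'E'
from h import *
a,D=grab_frame("side");b,E=grab_frame("top")
o,y=(.479,-.3285),.12
e=wpt(o,y,-.0428+.084*.7071,.0288+.084*.7071);print("eye expect",e)
h1,h2=hole("side",a,e),hole("top",b,e,11);print(h1,h2,proj("side",e),proj("top",e))
try: print(tri(h1[0][0][1:3],h2[0][0][1:3]))
except Exception as x: print(x)
cv2.imwrite("pics/s13.png",np.hstack([cv2.resize(b[190:290,380:480],None,fx=4,fy=4),cv2.resize(a[320:420,220:320],None,fx=4,fy=4)]))
go([.44,-.335,.23],.12,0.0)
E
```

```text
eye expect [ 0.49547705 -0.32651321  0.0881964 ]
([(176, np.float64(300.0), np.float64(384.5), 11, 16)], (np.int64(299), np.int64(383))) ([(48, np.float64(434.5), np.float64(230.5), 8, 6)], (np.int64(434), np.int64(230))) [[299.98036607 383.52285478]] [[434.01313884 230.65430548]]
[ 0.49553496 -0.32779799  0.08767534]
spread [0.0002 0.0005 0.0004] avg [ 0.3842 -0.3392  0.152 ] j [-1.36  0.33  2.13  1.06  0.95 -0.68]
row [-0.792, 0.001, -0.003] [0.22, -9.48, -1.5] rows>= 8
```

Emit:
apply_moves(targets=[-0.79, 0, 0, 0.2, -9.5, -1.5, 0.68, -0.79, 0, 0, 0.2, -9.5, -1.5, 0.68, -0.79, 0, 0, 0.2, -9.5, -1.5, 0.68, -0.79, 0, 0, 0.2, -9.5, -1.5, 0.68, -0.79, 0, 0, 0.2, -9.5, -1.5, 0.68, -0.79, 0, 0, 0.2, -9.5, -1.5, 0.68, -0.79, 0, 0, 0.2, -9.5, -1.5, 0.68, -0.79, 0, 0, 0.2, -9.5, -1.5, 0.68, -0.79, 0, 0, 0.2, -9.5, -1.5, 0.68, -0.79, 0, 0, 0.2, -9.5, -1.5, 0.68])

```text
t: 41.98
eef_pos: [0.4434, -0.3337, 0.2296]
eef_rot: [-0.001, 0.749, -0.662, -0.001]
contact_force: [0.1, 0.2, -0.1]
gripper_width: 0.681
```

```bash
python3 - <<'E'
from h import *
go([.4915,-.327,.14],.12,0.0)
E
```

```text
spread [0.0024 0.0006 0.0002] avg [ 0.4405 -0.3339  0.2293] j [-0.73  0.28  1.55  0.    1.31  0.72]
row [-0.001, 0.004, 0.0] [-0.04, -5.13, 8.94] rows>= 4
```

Emit:
apply_moves(targets=[0, 0, 0, 0, -3, 2, 0.68, 0, 0, 0, 0, -5.1, 5, 0.68, 0, 0, 0, 0, -5.1, 8, 0.68, 0, 0, 0, 0, -5.1, 9, 0.68, 0, 0, 0, 0, -5.1, 9, 0.68, 0, 0, 0, 0, -5.1, 9, 0.68, 0, 0, 0, 0, -5.1, 9, 0.68])

```text
t: 42.72
eef_pos: [0.4903, -0.3307, 0.1427]
eef_rot: [-0.001, 0.747, -0.665, 0.002]
contact_force: [0.5, -0.5, -0.3]
gripper_width: 0.68
```

```bash
python3 - <<'E'
from h import *
go([.4915,-.327,.079],.12,0.0)
E
```

```text
spread [0.0003 0.0002 0.0001] avg [ 0.4909 -0.3308  0.1432] j [-0.67  0.4   1.59  0.    1.14  0.79]
row [-0.005, -0.002, -0.004] [-0.38, -0.08, 6.42] rows>= 3
```

Emit:
apply_moves(targets=[0, 0, 0, -0.4, -0.1, 3, 0.68, 0, 0, 0, -0.4, -0.1, 5.5, 0.68, 0, 0, 0, -0.4, -0.1, 6.4, 0.68, 0, 0, 0, -0.4, -0.1, 6.4, 0.6, 0, 0, 0, -0.4, -0.1, 6.4, 0.4, 0, 0, 0, -0.4, -0.1, 6.4, 0.3, 0, 0, 0, -0.4, -0.1, 6.4, 0.3, 0, 0, 0, -0.4, -0.1, 6.4, 0.3, 0, 0, 0, -0.4, -0.1, 6.4, 0.3, 0, 0, 0, -0.4, -0.1, 6.4, 0.3])

```text
t: 43.7
eef_pos: [0.4918, -0.3262, 0.0785]
eef_rot: [-0.001, 0.747, -0.665, 0.002]
contact_force: [-1.6, -1.2, 4.3]
gripper_width: 0.498
```

```bash
python3 - <<'E'
from h import *
go([.49,-.20,.28],-.06,.74)
E
```

```text
spread [0.0001 0.     0.0001] avg [ 0.4916 -0.3262  0.0783] j [-0.66  0.48  1.67  0.    1.    0.79]
row [0.735, 0.065, 0.169] [-12.53, -1.38, -20.18] rows>= 8
```

Emit:
apply_moves(targets=[0, 0, 0, 0, 0, -3, 0.3, 0, 0, 0, 0, 0, -7, 0.3, 0, 0, 0, 0, 0, -11, 0.3, 0.74, 0.06, 0.17, -12.5, -1.4, -20.2, 0.3, 0.74, 0.06, 0.17, -12.5, -1.4, -20.2, 0.3, 0.74, 0.06, 0.17, -12.5, -1.4, -20.2, 0.3, 0.74, 0.06, 0.17, -12.5, -1.4, -20.2, 0.3, 0.74, 0.06, 0.17, -12.5, -1.4, -20.2, 0.3, 0.74, 0.06, 0.17, -12.5, -1.4, -20.2, 0.3, 0.74, 0.06, 0.17, -12.5, -1.4, -20.2, 0.3, 0.74, 0.06, 0.17, -12.5, -1.4, -20.2, 0.3, 0.74, 0.06, 0.17, -12.5, -1.4, -20.2, 0.3, 0.74, 0.06, 0.17, -12.5, -1.4, -20.2, 0.3, 0.74, 0.06, 0.17, -12.5, -1.4, -20.2, 0.3, 0.74, 0.06, 0.17, -12.5, -1.4, -20.2, 0.3])

```text
t: 45.1
eef_pos: [0.4912, -0.2005, 0.28]
eef_rot: [0.251, -0.638, 0.678, -0.263]
contact_force: [-0.4, 0.3, -0.6]
gripper_width: 0.496
```

```bash
python3 - <<'E'
from h import *
go([.55,-.132,.25],-.06,.74)
E
```

```text
spread [0.0004 0.0003 0.0003] avg [ 0.4909 -0.2002  0.2796] j [-0.8  -0.03  2.07  0.82  0.68  0.29]
row [-0.004, 0.005, -0.003] [-7.14, -2.01, 5.94] rows>= 4
```

Emit:
apply_moves(targets=[0, 0, 0, -7.1, -2, 5.9, 0.3, 0, 0, 0, -7.1, -2, 5.9, 0.3, 0, 0, 0, -7.1, -2, 5.9, 0.3, 0, 0, 0, -7.1, -2, 5.9, 0.3, 0, 0, 0, -7.1, -2, 5.9, 0.3, 0, 0, 0, -7.1, -2, 5.9, 0.3, 0, 0, 0, -7.1, -2, 5.9, 0.3, 0, 0, 0, -7.1, -2, 5.9, 0.3])

```text
t: 45.92
eef_pos: [0.5487, -0.1333, 0.2505]
eef_rot: [0.251, -0.637, 0.679, -0.263]
contact_force: [-0.1, -1.0, -1.0]
gripper_width: 0.496
```

```bash
python3 - <<'E'
from h import *
tip=np.array([.609,-.133,.2355]);ex=np.array([-.0035,0,.0097])
go(tip+[-.014,.001,.003]-ex,-.06,.74)
E
```

```text
spread [0.     0.0002 0.0001] avg [ 0.5487 -0.1331  0.2504] j [-0.51  0.04  2.1   0.79  0.44  0.49]
row [-0.004, 0.004, -0.005] [-0.41, -2.19, 4.95] rows>= 3
```

Emit:
apply_moves(targets=[0, 0, 0, -0.4, -1, 2, 0.3, 0, 0, 0, -0.4, -1.7, 4, 0.3, 0, 0, 0, -0.4, -2.2, 5, 0.3, 0, 0, 0, -0.4, -2.2, 5, 0.3, 0, 0, 0, -0.4, -2.2, 5, 0.3, 0, 0, 0, -0.4, -2.2, 5, 0.3])

```text
t: 46.57
eef_pos: [0.5983, -0.1307, 0.2278]
eef_rot: [0.251, -0.638, 0.679, -0.262]
contact_force: [0.3, -0.2, -0.3]
gripper_width: 0.495
```

```bash
python3 - <<'E'
from h import *
tip=np.array([.609,-.133,.2355]);ex=np.array([-.0035,0,.0097])
a,_=grab_frame("side");b,_=grab_frame("top")
x=cv2.resize(a[150:270,260:400],None,fx=3.5,fy=3.5,interpolation=cv2.INTER_CUBIC)[:420];y=cv2.resize(b[125:195,330:385],None,fx=6,fy=6,interpolation=cv2.INTER_CUBIC)
cv2.imwrite("pics/s14.png",np.hstack([x,y]))
go(tip+[.036,-.0023,.001-.0096]-ex,-.06,.74)
E
```

```text
spread [0.0002 0.0001 0.0001] avg [ 0.5985 -0.1309  0.2284] j [-0.44  0.14  2.05  0.83  0.36  0.49]
row [-0.004, 0.005, -0.004] [0.14, -2.93, 4.22] rows>= 3
```

View pics/s14.png

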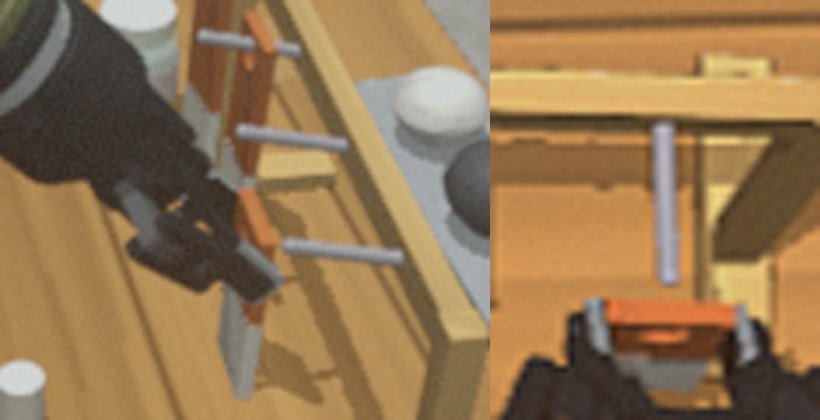

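Emit:
apply_moves(targets=[0, 0, 0, 0, -0.5, 0.7, 0.3, 0, 0, 0, 0.05, -1, 1.4, 0.3, 0, 0, 0, 0.05, -1.5, 2.1, 0.3, 0, 0, 0, 0.1, -2, 2.8, 0.3, 0, 0, 0, 0.1, -2.5, 3.5, 0.3, 0, 0, 0, 0.15, -2.9, 4.2, 0.3, 0, 0, 0, 0.15, -2.9, 4.2, 0.3, 0, 0, 0, 0.15, -2.9, 4.2, 0.3, 0, 0, 0, 0.15, -2.9, 4.2, 0.3])

```text
t: 47.57
eef_pos: [0.6484, -0.135, 0.2162]
eef_rot: [0.251, -0.638, 0.679, -0.262]
contact_force: [0.7, -0.3, 0.1]
gripper_width: 0.496
```

```bash
python3 - <<'E'
from h import *
tip=np.array([.609,-.133,.2355]);ex=np.array([-.0035,0,.0097])
go(tip+[.034,-.0022,-.0145]-ex,-.06,.74)
E
```

```text
spread [0.0001 0.0001 0.0003] avg [ 0.6483 -0.1351  0.2165] j [-0.4   0.22  1.98  0.81  0.33  0.54]
row [-0.003, 0.005, -0.004] [0.02, 0.48, 0.26] rows>= 2
```

Emit:
apply_moves(targets=[0, 0, 0, 0, 0.2, 0.2, 0.3, 0, 0, 0, 0, 0.4, 0.35, 0.3, 0, 0, 0, 0, 0.4, 0.35, 0.3, 0, 0, 0, 0, 0.4, 0.35, 0.6, 0, 0, 0, 0, 0.4, 0.35, 0.66, 0, 0, 0, 0, 0.4, 0.35, 0.66, 0, 0, 0, 0, 0.4, 0.35, 0.66, 0, 0, 0, 0, 0.4, 0.35, 0.66, 0, 0, 0, 0, 0.4, -1.2, 0.66, 0, 0, 0, 0, 0.4, -3, 0.66, 0, 0, 0, 0, 0.4, -6, 0.66, 0, 0, 0, 0, 0.4, -9, 0.66, 0, 0, 0, 0, 0.4, -13, 0.66, 0, 0, 0, 0, 0.4, -13, 0.66, 0, 0, 0, 0, 0.4, -13, 0.66, 0, 0, 0, 0, 0.4, -13, 0.66, 0, 0, 0, 0, 0.4, -13, 0.66])

```text
t: 49.13
eef_pos: [0.5578, -0.1303, 0.3085]
eef_rot: [0.251, -0.638, 0.679, -0.262]
contact_force: [0.0, 0.4, 0.5]
gripper_width: 0.659
```

```bash
python3 - <<'E'
from h import *
a,D=grab_frame("side");b,E=grab_frame("top")
for c,img,nm in((cloud("top",E),b,"top"),(cloud("side",D),a,"side")):
    hsv=cv2.cvtColor(img,cv2.COLOR_BGR2HSV)
    m=(hsv[...,0]<=12)&(hsv[...,1]>150)&(c[...,2]>.1)&(c[...,2]<.29)&(c[...,0]>.55)&(c[...,0]<.72)
    for lo,hi in((.1,.2),(.01,.1),(-.2,-.08)):
        q=c[m&(c[...,1]>lo)&(c[...,1]<hi)];print(nm,len(q),q.min(0).round(3) if len(q) else"",q.max(0).round(3) if len(q) else "")
cv2.imwrite("pics/s15.png",cv2.resize(a[60:340,160:460],None,fx=2,fy=2))
print(sense()["contact_force"],sense()["eef_pos"])
E
```

```text
top 241 [0.651 0.129 0.134] [0.666 0.171 0.243]
top 205 [0.647 0.034 0.153] [0.66  0.076 0.244]
top 163 [ 0.636 -0.156  0.189] [ 0.648 -0.111  0.242]
side 94 [0.653 0.126 0.134] [0.664 0.167 0.239]
side 75 [0.649 0.03  0.153] [0.66  0.073 0.239]
side 93 [ 0.637 -0.159  0.191] [ 0.646 -0.117  0.239]
[ 0.18947427  0.76368501 -0.80066771] [ 0.55797064 -0.13024854  0.30794413]
```

View pics/s15.png

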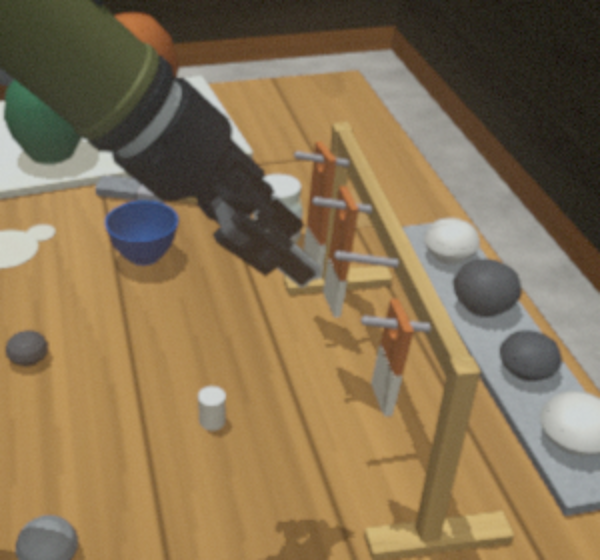

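All three tiles hang on their own pegs: px (322,200), (342,245) and (395,355). Peg 3 is empty, the bowl, prop and jar are standing, and the gripper is clear. Handing in.

```bash
python3 -c "
from station import *
print(job_done())"
```

```text
the job is handed in; nothing more can be done
None
```

I hung the three tiles present, 160, 140 and 100 mm, in that order, on pegs 1, 2 and 4. The 120 mm tile was absent, so peg 3 is empty. Each tile was first laid on the angled block, let go, and then taken again by its hole end. I handed the job in at about 49 s of robot time; it gave no verdict.

**Last checks:**
- **Tiles:** both cameras show the three tiles upright on their pegs, centred within a few mm sideways.
- **Gripper:** it was open and about 9 cm away, with only sensor-noise force.
- **Bowl, prop and jar:** they look upright and where they were in the last picture. I did not measure them again.

**What failed or disagreed:**
- **140 mm tile:** my first grasp closed above the tile, because the fingers were a few mm too high. The tile had not moved, and the second grasp held.
- **Peg 1:** joint 6 reached its 2.68 rad limit on the approach. I turned the tool slightly and carried on.
- **Angled block:** one top view suggested the block had moved. The arm was hiding part of it, and the side view and a later top view showed it had not.

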